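# Sort metal offcuts into the stock trays

### The job

Sort the five loose metal offcuts on the bench into the three shallow trays: each offcut goes into the tray whose ledge shows a sample slice of its own profile (square tube, U-channel or round collar). Lay each one flat on the tray floor, the same way up as it lies now and wholly inside the rim, with two of a kind side by side, not one on the other. Leave the mug and the round casting where they stand.

Things in the scene. Friction and masses are not known exactly. Their poses are not given: they have to be found in the camera images.
- tube_long: Loose offcut of bright steel square tube, lying on the bench: 30 x 30 mm section, 3 mm wall, 80 mm long, open at both ends, 0.1 to 0.3 kg. Origin: centre of the underside; length along own y, own x across (30 wide), z up (top at 30).
- tube_short: Loose offcut of bright steel square tube, lying on the bench: 30 x 30 mm section, 3 mm wall, 55 mm long, open at both ends, 0.1 to 0.3 kg. Origin: centre of the underside; length along own y, own x across (30 wide), z up (top at 30).
- channel_long: Loose offcut of aluminium U-channel, lying on its web with the open side up: 40 mm wide, 30 mm high, 5 mm thick, 80 mm long, 0.05 to 0.2 kg. Origin: centre of the underside; length along own y, own x across the two flanges (40 wide outside), z up.
- channel_short: Loose offcut of aluminium U-channel, lying on its web with the open side up: 40 mm wide, 30 mm high, 5 mm thick, 55 mm long, 0.05 to 0.2 kg. Origin: centre of the underside; length along own y, own x across the two flanges (40 wide outside), z up.
- collar: Loose aluminium round collar (thick ring) lying flat on the bench: outside diameter 44 mm, bore 28 mm, 30 mm high, 0.06 to 0.13 kg. Origin: centre of the underside, z along its axis, up.
- tray_tube: Tray for the square tubes (two of them): its sample is a square ring 30 x 30 x 8 mm high. Fixed steel tray: (mm) inside 140 (own x) x 105 (own y), floor and walls 3 thick, rim 14 above the bench; a 52 wide ledge on its +y side carries the fixed sample at own y = +82, top 11 above the bench. Origin: centre of the compartment, at bench level; z up; yaw within 0.2 rad.
- tray_channel: Tray for the U-channels (two of them): its sample is a U-shaped slice, 40 mm wide, 30 mm deep, 8 mm high, opening to own +y. Tray otherwise the same as tray_tube; the three stand in any order.
- tray_collar: Tray for the round collar: its sample is a round ring of 44 mm diameter, 8 mm high. Tray otherwise the same as tray_tube; the three stand in any order.
- mug: Bystander: loose white ceramic mug, 80 mm across, 90 mm high, with a handle, standing on the bench. Origin: centre of its underside. Not to be moved.
- casting: Bystander: loose round aluminium cover casting, 110 mm across, 46 mm high, 0.8 kg. Origin: centre of its underside. Not to be moved.
Things that resemble listed ones, but are neither listed nor needed, are in the scene too. Leave any purple or yellow look-alike of the collar alone.

How it is judged:
By the outcome, as a careful person would: the job done as asked, in the order asked, and still so for the second after the job is handed in, with the robot touching nothing.
It also fails if it takes over 104 s, if anything falls off the work surface, if the arm or the gripper's body presses on something with over 40 N, if the wrist force passes 120 N, or if a joint passes its speed limit or range.

### The arm

A 6-joint arm with a two-finger parallel gripper is mounted at the origin on the work surface. World frame = base frame: x ahead of the robot, y to its left, z up, the work surface at z = 0. Lengths are in mm, angles in degrees, forces in N, time in s.
With the tool pointing down it reaches from about 350 to 725 mm from the base axis. Payload 6 kg.
Tool frame: the origin (TCP) lies on the centre line of the jaws, within the pads' length; the fingertips stand manip.tips_ahead ahead of it and the grasp point (between the pads) lies 6 mm ahead of it (manip.tips_ahead is the distance from the TCP to the fingertips, in mm); z points along the fingers, y is the direction in which the jaws open and shut (so a half turn about z gives the same grasp; the last joint's range is limited). The gripper opens to 85 mm and grips with 20 to 120 N. Pads are 22 mm wide; open, the fingers measure 114 mm over their backs; the gripper's body (76 mm by 85 mm) begins 54 mm behind the grasp point. The pads swing forward as they close: fully open they stand 13 mm farther back than shut.
Start: joints at [-52.729, 2.303, 4.859, 0, -92.561, -19.12], TCP at [186.927, -570.118, 256.261] pointing down, gripper open.
Joint ranges: [-146.85, 146.85], [-73.84, 115.35], [-62.03, 85.46], [-188.31, 113.3], [-161.28, -10.13], [-171.36, 171.36]. Speed limits (degrees/s): [147.25, 147.25, 172.46, 180, 180, 180].

### API

Orientations are given as a 3x3 rotation matrix whose columns are the frame's x, y, z axes.
In Python, from workcell import manip gives the robot as it stands.
- The arm moves only by the tool step_arm, never from a script. Its argument "deltas" is a list of rows, each an object with "delta_pos": the shift along the tool's x, y, z each as a share of 1 m, from -1 to 1, a list of three; "rot": the turn, a rotation vector about the tool's x, y, z each as a share of 360 degrees, from -1 to 1, a list of three; "hand": the closure, from -1 (fully open) to 1 (shut), so that 0 is half open. In form: [{"delta_pos": [dx, dy, dz], "rot": [ax, ay, az], "hand": hand}, ...]. A call has 1 to 12 rows; each row is the pose to reach, as a shift and turn from the pose commanded when the call began, along the tool's axes at that moment, turning the shorter way round; what a row does not reach only later rows make up. A row lasts 1/12 s, in which the tool goes at most 41.7 mm and 7.16 degrees, less where a joint would pass 70% of its speed; a pose out of reach is approached as far as the arm can. A call with a number of a shift or a turn outside -1 to 1 is refused whole. A call with a gripper value outside its range is refused whole. The fingers move at their own pace and stop on an object; the grip force is fixed at half the most. Time passes only in rows, so rows that repeat a pose let the fingers close. It gives the time, the measured TCP pose, the force and the opening at its end, in the units of the state.
- manip.state(): the state, without advancing time (a new reading comes with each control period).
- manip.grab_frame(name): name is "scene" or "top"; returns (picture, depth): 384x512x3 uint8, red, green, blue; 384x512 float32, mm along the optical axis (not along the pixel's ray), 0 where there is no reading.
- manip.camera_info(name): a dict with "K" (3x3 intrinsics, pixels), "R" (3x3) and "t" (3): a world point X has camera coordinates R X + t. Camera axes: x right, y down, z forward; pixel columns grow to the right and rows downward; lengths in mm; the calibration is good to about 2 mm. A picture is of the moment at which its call begins. camera_info takes no time and is no camera call.
- manip.sign_off(): hands the job in, once; it reports no verdict.
The state is a dict: "time": time; "joint_positions": joint angles; "joint_vel": joint speeds; "effort": joint torques, N m; "eef_pos": TCP position; "orientation": TCP orientation; "wrist_force": force on the tool from outside, world axes, zero at the start; "wrist_torque": the same for the moment, N m; "width": finger opening in mm.
Only numpy, scipy, OpenCV 4.12 (cv2) and the standard library are available. Lean on these libraries where they do the work, as an engineer would, in place of code of your own. Each camera call takes 0.05 s, during which the arm holds its last target.

## Working session

There is one attempt and no reset: what is moved stays moved. The work goes in short steps, Python scripts to look and compute and a tool call to move; the robot and the scene stay as the last step left them, time stands still between calls to the robot, and variables do not carry over. Pictures are saved under pics/ and viewed, and the job is handed in when it is done.

Besides the shell and the picture viewer there is one more tool, called after ">>>" as name(argument=value, ...) on one line, values as JSON. step_arm: Moves the arm, as the interface text tells. Shift numbers are shares of 1 m and turn numbers shares of 360 degrees, none past 1 either way. Its arguments: {"type":"object","properties":{"deltas":{"type":"array"}},"required":["deltas"]}

```bash
mkdir -p pics; ls; python3 - <<'E'
from workcell import manip
import numpy as np, cv2
np.set_printoptions(precision=3,suppress=True)
print(manip.tips_ahead, manip.state())
for n in("scene","top"):
    p,d=manip.grab_frame(n); c=manip.camera_info(n)
    print(n,c)
    cv2.imwrite(f"pics/{n}0.png",cv2.resize(p[:,:,::-1],None,fx=1.5,fy=1.5,interpolation=cv2.INTER_CUBIC)); np.savez(f"pics/{n}0.npz",p=p,d=d)
E
```

```text
pics
25.0 {'time': 0.0, 'joint_positions': array([-52.73 ,   2.338,   4.802,  -0.026, -92.561, -19.118]), 'joint_vel': array([ 0.015, -0.029, -0.003, -0.026, -0.013,  0.001]), 'effort': array([ -0.   , -36.82 ,  34.741,   6.932,  -0.005,  -0.   ]), 'eef_pos': array([ 186.903, -569.852,  255.29 ]), 'orientation': array([[-0.95 , -0.312, -0.001],
       [-0.312,  0.95 ,  0.002],
       [ 0.   ,  0.002, -1.   ]]), 'wrist_force': array([-0.742,  0.025, -0.298]), 'wrist_torque': array([ 0.002, -0.011, -0.013]), 'width': 85.31463132849538}
scene {'K': array([[411.308,   0.   , 256.88 ],
       [  0.   , 411.308, 181.233],
       [  0.   ,   0.   ,   1.   ]]), 'R': array([[-0.381,  0.924, -0.012],
       [ 0.585,  0.231, -0.778],
       [-0.716, -0.303, -0.629]]), 't': array([ 189.402, -271.973, 1507.369])}
top {'K': array([[347.015,   0.   , 250.591],
       [  0.   , 347.015, 199.536],
       [  0.   ,   0.   ,   1.   ]]), 'R': array([[-0.004, -1.   ,  0.008],
       [-0.986,  0.003, -0.166],
       [ 0.166, -0.009, -0.986]]), 't': array([-15.961, 507.587, 941.347])}
```

View pics/top0.png

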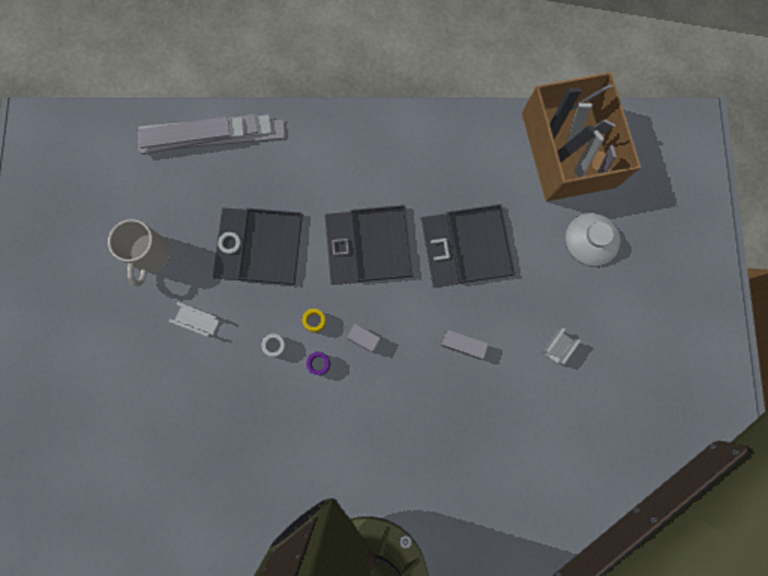

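View pics/scene0.png

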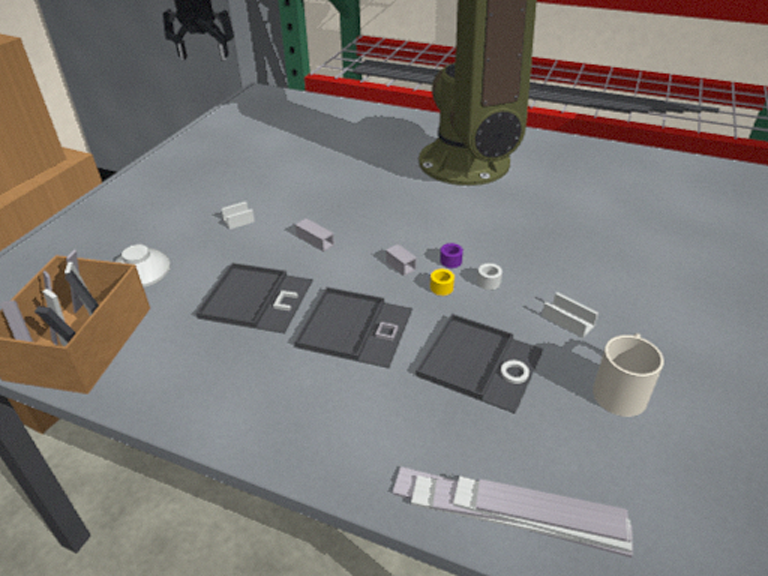

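The top picture shows, left to right: channel_long at (197,319), a grey-white collar at (273,345), a yellow ring at (314,320) and a purple ring at (318,363). Next come tube_short (364,338), tube_long (466,344) and channel_short (563,345). The trays are collar (272,246), tube (382,245) and channel (480,245), with their ledges to the left (+y). There are three collar candidates: (273,345), (314,320) and (318,363). The unpainted one at (273,345) fits, because the yellow and purple ones are look-alikes. I'll confirm in a crop and measure.

```bash
cat > h.py <<'E'
import numpy as np, cv2
np.set_printoptions(precision=2,suppress=True,linewidth=160)
def cloud(d,c):
    v,u=np.mgrid[0:d.shape[0],0:d.shape[1]]
    K=c["K"];z=d
    P=np.stack([(u-K[0,2])/K[0,0]*z,(v-K[1,2])/K[1,1]*z,z],-1).reshape(-1,3).astype(float)
    W=(P-c["t"])@c["R"]
    W[z.reshape(-1)==0]=np.nan
    return W.reshape(d.shape+(3,))
def pix2z(u,v,c,z):
    K=c["K"];r=c["R"].T@np.array([(u-K[0,2])/K[0,0],(v-K[1,2])/K[1,1],1]);o=-c["R"].T@c["t"]
    return o+r*(z-o[2])/r[2]
def proj(X,c):
    q=c["R"]@np.asarray(X,float)+c["t"]; q=c["K"]@q; return q[:2]/q[2]
E
python3 - <<'E'
from workcell import manip
from h import *
from scipy import ndimage
D=np.load("pics/top0.npz");c=manip.camera_info("top")
W=cloud(D["d"],c); p=D["p"]
# bench check
for u,v in((60,300),(200,300),(350,280),(440,230),(260,270)): print("bench",u,v,W[v,u])
ok=(W[...,2]>15)&(W[...,2]<60)&(W[...,0]>250)&(W[...,0]<600)
L,n=ndimage.label(ok)
for i in range(1,n+1):
    m=L==i
    if m.sum()<15: continue
    P=W[m]; ys,xs=np.nonzero(m)
    r=cv2.minAreaRect(P[:,:2].astype(np.float32))
    print(i,m.sum(),"px",xs.mean()*1.5,ys.mean()*1.5,"med",np.median(P,0),"zmax",P[:,2].max(),"rect",r)
crop=p[125:265,60:410]
cv2.imwrite("pics/crop0.png",cv2.resize(crop[80:,40:200,::-1],None,fx=5,fy=5,interpolation=cv2.INTER_CUBIC))
cv2.imwrite("pics/crop1.png",cv2.resize(p[205:260,225:400,::-1],None,fx=4.5,fy=4.5,interpolation=cv2.INTER_CUBIC))
cv2.imwrite("pics/crop2.png",cv2.resize(p[130:200,140:350,::-1],None,fx=3.8,fy=3.8,interpolation=cv2.INTER_CUBIC))
E
```

```text
bench 60 300 [230.08 518.56  -0.09]
bench 200 300 [228.05 125.53   0.61]
bench 350 280 [ 280.89 -300.96   -0.  ]
bench 440 230 [ 422.68 -574.13   -2.84]
bench 260 270 [309.95 -44.4   -3.95]
2 20 px 124.42500000000001 255.60000000000002 med [594.61 463.82  41.91] zmax 58.97171229920657 rect ((591.7372436523438, 461.775390625), (17.860584259033203, 2.1447455883026123), 32.02306365966797)
3 172 px 148.37790697674419 266.4767441860465 med [575.39 417.34  35.45] zmax 59.7245253965326 rect ((574.822265625, 426.4761047363281), (31.664901733398438, 76.81507110595703), 57.596927642822266)
4 91 px 595.7472527472528 257.1428571428571 med [ 593.93 -450.08   20.84] zmax 31.21605255387739 rect ((591.8804321289062, -452.5725402832031), (16.243330001831055, 66.33663940429688), 0.20610113441944122)
49 54 px 196.5 310.19444444444446 med [489.28 323.24  29.75] zmax 33.33795523896904 rect ((490.4811706542969, 325.44805908203125), (79.80431365966797, 4.9819416999816895), 68.9529800415039)
50 122 px 313.36475409836066 319.36475409836066 med [471.19 101.14  29.6 ] zmax 33.66524205830905 rect ((471.12612915
[... 805 characters left out ...]
.5452880859375, -185.01821899414062), (79.94087219238281, 30.796178817749023), 70.38575744628906)
55 129 px 272.68604651162786 344.3953488372093 med [423.5  177.17  29.31] zmax 36.542404295642 rect ((423.9394836425781, 177.46533203125), (42.63128662109375, 41.55611038208008), 71.10692596435547)
56 61 px 568.9918032786885 351.1475409836066 med [ 409.48 -383.67   28.12] zmax 32.3173723770525 rect ((409.4476318359375, -384.1883239746094), (6.470422744750977, 54.151920318603516), 50.96650314331055)
57 126 px 317.0357142857143 362.79761904761904 med [388.97  93.81  29.45] zmax 34.10424394314538 rect ((389.1005554199219, 92.56562805175781), (41.94105529785156, 41.4447135925293), 46.51612091064453)
```

View pics/crop0.png

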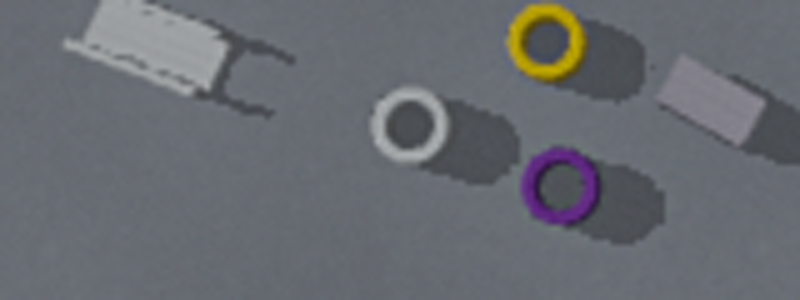

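View pics/crop1.png

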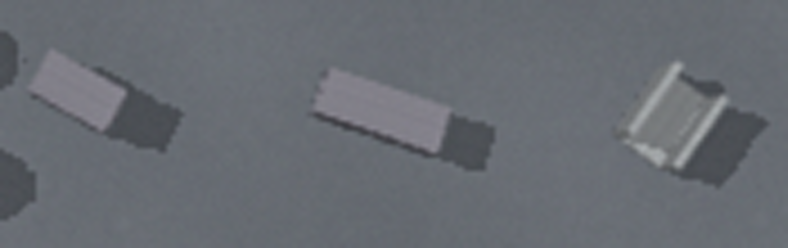

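View pics/crop2.png

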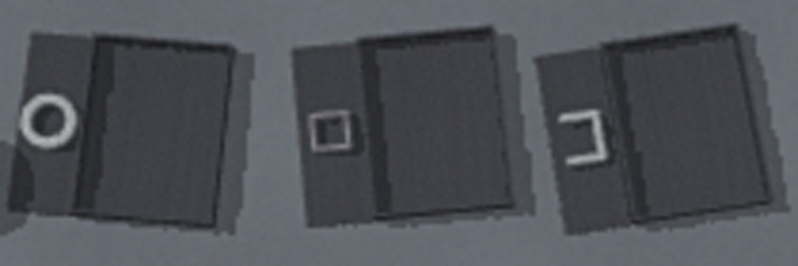

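The crops confirm the collar: grey ring at crop (410,125), i.e. top px (273,345), against the yellow and purple ones. All five pieces measure to their given sizes (80x30, 55x30, flange spacing 35, height 30). Tray samples are a ring on the left, a square in the middle and a U on the right. Next I'll fit the tray poses.

```bash
python3 - <<'E'
from workcell import manip
from h import *
p=np.load("pics/top0.npz")["p"]
for n,(u0,v0) in dict(collar=(138,130),tube=(210,130),chan=(275,130)).items():
    cr=p[v0:v0+68,u0:u0+78,::-1].astype(float)
    cr=np.clip((cr-20)*2.2,0,255).astype(np.uint8)
    cv2.imwrite(f"pics/t_{n}.png",cv2.resize(cr,None,fx=8,fy=8,interpolation=cv2.INTER_CUBIC))
E
```

```text
(no output)
```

View pics/t_collar.png

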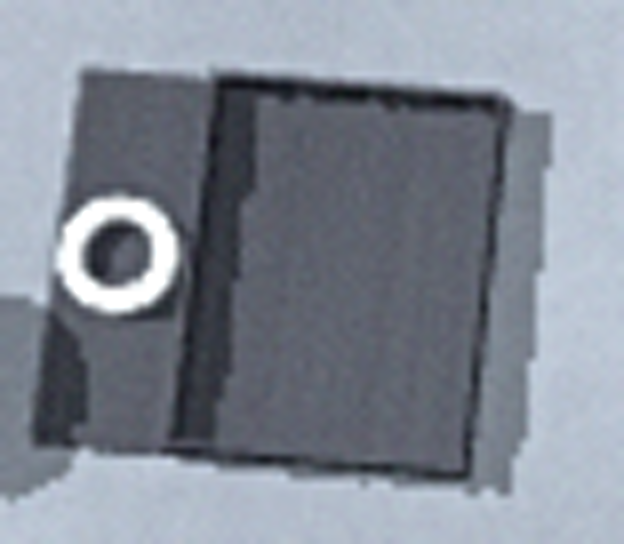

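View pics/t_tube.png

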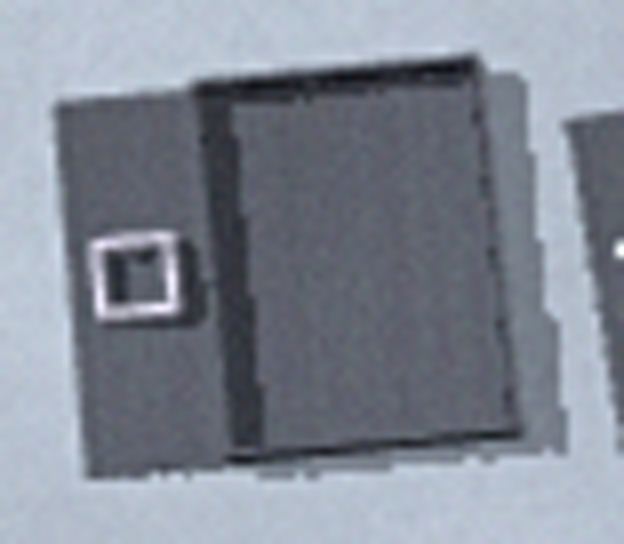

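View pics/t_chan.png

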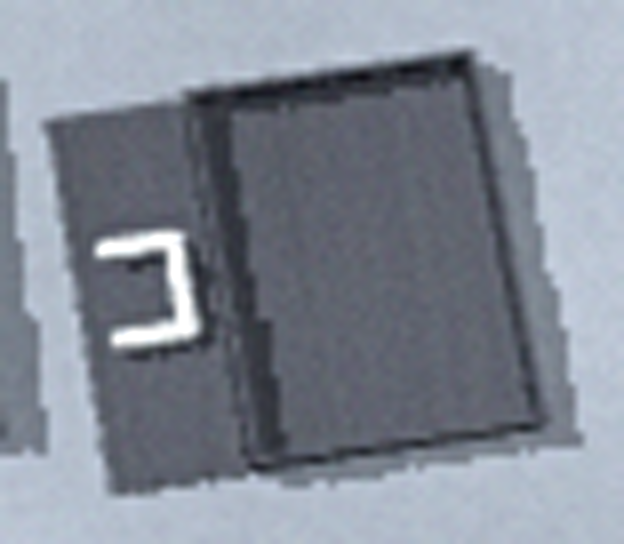

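The enlarged crops show the rim corners. Crop px: collar TR (510,97), BR (470,478); tube TR (475,58), BR (520,435); channel TR (472,52), BR (542,425). The ledge corners and samples are readable too. I'll fit each pose by least squares.

```bash
python3 - <<'E'
from workcell import manip
from h import *
from scipy.optimize import least_squares
c=manip.camera_info("top")
# order TR(+x,-y) BR(-x,-y) TL(+x,+y) BL(-x,+y) ledge+x, ledge-x, sample
M=np.array([[73,-55.5,14],[-73,-55.5,14],[73,55.5,14],[-73,55.5,14],[73,107.5,3],[-73,107.5,3],[0,82,11]],float)
T=dict(collar=((138,130),[(510,97),(470,478),(215,75),(170,447),(83,70),(38,445),(119,254)]),
 tube=((210,130),[(475,58),(520,435),(195,83),(230,460),(55,103),(90,477),(137,276)]),
 chan=((275,130),[(472,52),(542,425),(190,95),(252,468),(47,122),(112,492),(150,290)]))
for n,(o,pts) in T.items():
    q=np.array([[ (a+.5)/8-.5+o[0],(b+.5)/8-.5+o[1]] for a,b in pts])
    X=np.array([pix2z(u,v,c,m[2]) for (u,v),m in zip(q,M)])[:,:2]
    def f(s):
        C,S=np.cos(s[2]),np.sin(s[2])
        return (M[:,:2]@np.array([[C,S],[-S,C]])+s[:2]-X)
    r=least_squares(lambda s:f(s).ravel(),[X[:4].mean(0)[0],X[:4].mean(0)[1],0])
    print(n,r.x[:2],np.degrees(r.x[2]),"res",f(r.x).round(1).tolist())
E
```

```text
collar [621.4  190.26] -4.8244191180666345 res [[0.9, -0.0], [0.8, 0.4], [1.4, -0.1], [-1.7, 1.0], [-0.2, -1.0], [-0.5, 1.1], [-0.7, -1.4]]
tube [626.89 -29.01] 5.234986938908614 res [[1.1, -3.4], [0.7, -2.1], [0.6, 1.8], [-0.4, 1.9], [-0.2, 0.2], [-1.1, 1.5], [-0.6, 0.1]]
chan [ 625.7  -225.98] 8.110836105667826 res [[0.1, -1.4], [-0.6, -2.5], [1.2, 1.6], [-0.4, -0.1], [0.7, 0.2], [-1.0, 1.1], [-0.1, 1.0]]
```

```bash
cat > plan.py <<'E'
import sys
from workcell import manip
from h import *
from scipy.spatial.transform import Rotation as Ro
def plan(x,y,z,yaw):
    s=manip.state();R=np.array(s["orientation"]);p=np.array(s["eef_pos"])
    cy=np.degrees(np.arctan2(R[1,1],R[0,1]))
    yaw=cy+((yaw-cy+90)%180-90)
    a=np.radians(yaw);Y=np.array([np.cos(a),np.sin(a),0]);Z=np.array([0,0,-1.]);X=np.cross(Y,Z)
    rv=Ro.from_matrix(R.T@np.stack([X,Y,Z],1)).as_rotvec(degrees=True)
    d=R.T@(np.array([x,y,z])-p)
    print("t",round(s["time"],2),"pos",p,"yaw",round(cy,2),"width",round(s["width"],1),"F",s["wrist_force"],"j",s["joint_positions"],"tips",manip.tips_ahead)
    print("delta_pos",(d/1000).round(4).tolist(),"rot",(rv/360).round(4).tolist(),"dist",round(np.linalg.norm(d)),"deg",round(yaw-cy,1), "j6 ~",round(s["joint_positions"][5]+(yaw-cy)-(np.degrees(np.arctan2(y,x))-s["joint_positions"][0]),0))
if __name__=="__main__": plan(*map(float,sys.argv[1:5]))
E
python3 plan.py 420 -370.3 130 51.8
```

```text
t 0.1 pos [ 186.91 -569.88  255.38] yaw 108.15 width 85.6 F [-0.01  0.67 -0.21] j [-52.73   2.34   4.81  -0.02 -92.56 -19.12] tips 25.0
delta_pos [-0.2837, 0.1168, 0.1255] rot [0.0002, -0.0001, 0.1565] dist 331 deg -56.4 j6 ~ -87.0
```

>>> step_arm(deltas=[{"delta_pos": [-0.284,0.117,0.126],"rot": [0,0,0.1565],"hand": -0.5},{"delta_pos": [-0.284,0.117,0.126],"rot": [0,0,0.1565],"hand": -0.5},{"delta_pos": [-0.284,0.117,0.126],"rot": [0,0,0.1565],"hand": -0.5},{"delta_pos": [-0.284,0.117,0.126],"rot": [0,0,0.1565],"hand": -0.5},{"delta_pos": [-0.284,0.117,0.126],"rot": [0,0,0.1565],"hand": -0.5},{"delta_pos": [-0.284,0.117,0.126],"rot": [0,0,0.1565],"hand": -0.5},{"delta_pos": [-0.284,0.117,0.126],"rot": [0,0,0.1565],"hand": -0.5},{"delta_pos": [-0.284,0.117,0.126],"rot": [0,0,0.1565],"hand": -0.5},{"delta_pos": [-0.284,0.117,0.126],"rot": [0,0,0.1565],"hand": -0.5},{"delta_pos": [-0.284,0.117,0.126],"rot": [0,0,0.1565],"hand": -0.5},{"delta_pos": [-0.284,0.117,0.126],"rot": [0,0,0.1565],"hand": -0.5},{"delta_pos": [-0.284,0.117,0.126],"rot": [0,0,0.1565],"hand": -0.5}])

```text
time: 1.1
eef_pos: [420.1, -370.8, 130.5]
orientation: [[-0.787, 0.618, -0.0], [0.618, 0.787, -0.0], [-0.0, -0.0, -1.0]]
wrist_force: [0.3, -1.0, -0.1]
width: 63.9
```

```bash
python3 plan.py 420 -370.3 36 51.8; python3 - <<'E'
from workcell import manip
from h import *
p,d=manip.grab_frame("scene")
cv2.imwrite("pics/s1.png",cv2.resize(p[60:230,80:300,::-1],None,fx=3.4,fy=3.4,interpolation=cv2.INTER_CUBIC))
E
```

```text
t 1.1 pos [ 420.1  -370.8   130.51] yaw 51.86 width 63.9 F [ 0.27 -0.96 -0.14] j [ -20.89   -2.48  -13.05    0.02  -79.43 -107.25] tips 25.0
delta_pos [0.0004, 0.0004, 0.0945] rot [-0.0001, 0.0, 0.0002] dist 95 deg -0.1 j6 ~ -87.0
```

View pics/s1.png

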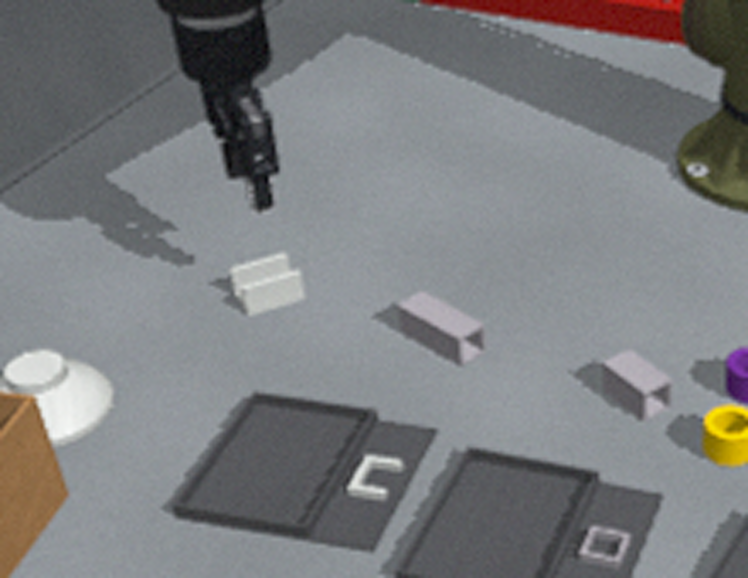

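The scene picture shows the fingertips above channel_short (crop px (262,285)), aligned across its flanges. Descending to grip.

>>> step_arm(deltas=[{"delta_pos": [0,0,0.035],"rot": [0,0,0],"hand": -0.5},{"delta_pos": [0,0,0.065],"rot": [0,0,0],"hand": -0.5},{"delta_pos": [0,0,0.085],"rot": [0,0,0],"hand": -0.5},{"delta_pos": [0,0,0.095],"rot": [0,0,0],"hand": -0.5},{"delta_pos": [0,0,0.095],"rot": [0,0,0],"hand": -0.5},{"delta_pos": [0,0,0.095],"rot": [0,0,0],"hand": 0.4},{"delta_pos": [0,0,0.095],"rot": [0,0,0],"hand": 0.4},{"delta_pos": [0,0,0.095],"rot": [0,0,0],"hand": 0.4},{"delta_pos": [0,0,0.095],"rot": [0,0,0],"hand": 0.4},{"delta_pos": [0,0,0.095],"rot": [0,0,0],"hand": 0.4},{"delta_pos": [0,0,0.095],"rot": [0,0,0],"hand": 0.4}])

```text
time: 2.07
eef_pos: [421.5, -371.4, 37.9]
orientation: [[-0.786, 0.618, 0.003], [0.618, 0.786, -0.003], [-0.004, -0.0, -1.0]]
wrist_force: [0.0, 0.7, 6.2]
width: 38.4
```

```bash
python3 plan.py 420 -370.3 36 51.8; python3 - <<'E'
from workcell import manip
from h import *
p,d=manip.grab_frame("scene")
cv2.imwrite("pics/s2.png",cv2.resize(p[100:180,110:210,::-1],None,fx=6,fy=6,interpolation=cv2.INTER_CUBIC))
E
```

```text
t 2.07 pos [ 421.55 -371.38   37.88] yaw 51.84 width 38.4 F [0.   0.71 6.15] j [ -20.86    1.26  -19.37    0.08  -69.15 -107.33] tips 25.0
delta_pos [0.0019, -0.0001, 0.0019] rot [-0.0, 0.0007, 0.0001] dist 3 deg -0.0 j6 ~ -87.0
```

View pics/s2.png

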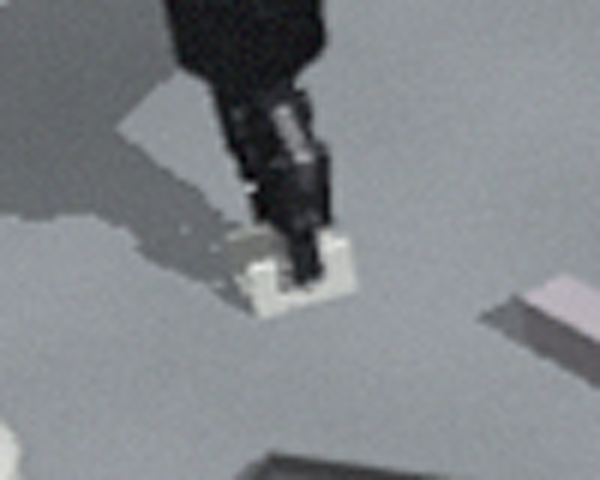

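The jaws hold channel_short at a width of 38.4, about the 40 expected. Lifting and carrying it to the channel tray's far half. I'm turning +136° so that joint 6 keeps clear of its limit.

```bash
python3 plan.py 658.4 -221.3 125 8.1
```

```text
t 2.12 pos [ 421.54 -371.36   37.86] yaw 51.84 width 38.3 F [-0.   -0.29  6.81] j [ -20.86    1.26  -19.37    0.08  -69.15 -107.33] tips 25.0
delta_pos [-0.0939, 0.2643, -0.0868] rot [0.0002, 0.0006, 0.1215] dist 294 deg -43.7 j6 ~ -153.0
```

>>> step_arm(deltas=[{"delta_pos": [0,0,-0.04],"rot": [0,0,0],"hand": 0.4},{"delta_pos": [0,0,-0.08],"rot": [0,0,-0.02],"hand": 0.4},{"delta_pos": [-0.01,0.03,-0.087],"rot": [0,0,-0.3786],"hand": 0.4},{"delta_pos": [-0.02,0.06,-0.087],"rot": [0,0,-0.3786],"hand": 0.4},{"delta_pos": [-0.03,0.09,-0.087],"rot": [0,0,-0.3786],"hand": 0.4},{"delta_pos": [-0.04,0.12,-0.087],"rot": [0,0,-0.3786],"hand": 0.4},{"delta_pos": [-0.05,0.15,-0.087],"rot": [0,0,-0.3786],"hand": 0.4},{"delta_pos": [-0.06,0.17,-0.087],"rot": [0,0,-0.3786],"hand": 0.4},{"delta_pos": [-0.07,0.2,-0.087],"rot": [0,0,-0.3786],"hand": 0.4},{"delta_pos": [-0.08,0.23,-0.087],"rot": [0,0,-0.3786],"hand": 0.4},{"delta_pos": [-0.09,0.255,-0.087],"rot": [0,0,-0.3786],"hand": 0.4},{"delta_pos": [-0.094,0.264,-0.087],"rot": [0,0,-0.3786],"hand": 0.4}])

```text
time: 3.12
eef_pos: [659.8, -218.6, 121.7]
orientation: [[-0.754, -0.657, 0.0], [-0.657, 0.754, 0.001], [-0.0, 0.0, -1.0]]
wrist_force: [-0.3, -0.6, -1.4]
width: 38.3
```

```bash
python3 plan.py 658.4 -221.3 125 8.1
```

```text
t 3.12 pos [ 659.76 -218.63  121.74] yaw 131.08 width 38.3 F [-0.33 -0.59 -1.38] j [ -1.93  17.9    8.42  -0.04 -80.52 -46.99] tips 25.0
delta_pos [0.0028, -0.0011, -0.0033] rot [0.0, 0.0001, -0.1584] dist 4 deg 57.0 j6 ~ 27.0
```

>>> step_arm(deltas=[{"delta_pos": [0.003,-0.001,0],"rot": [0,0,-0.1584],"hand": 0.4},{"delta_pos": [0.003,-0.001,0],"rot": [0,0,-0.1584],"hand": 0.4},{"delta_pos": [0.003,-0.001,0],"rot": [0,0,-0.1584],"hand": 0.4},{"delta_pos": [0.003,-0.001,0],"rot": [0,0,-0.1584],"hand": 0.4},{"delta_pos": [0.003,-0.001,0],"rot": [0,0,-0.1584],"hand": 0.4},{"delta_pos": [0.003,-0.001,0],"rot": [0,0,-0.1584],"hand": 0.4},{"delta_pos": [0.003,-0.001,0],"rot": [0,0,-0.1584],"hand": 0.4},{"delta_pos": [0.003,-0.001,0],"rot": [0,0,-0.1584],"hand": 0.4},{"delta_pos": [0.003,-0.001,0],"rot": [0,0,-0.1584],"hand": 0.4},{"delta_pos": [0.003,-0.001,0],"rot": [0,0,-0.1584],"hand": 0.4}])

```text
time: 3.95
eef_pos: [655.8, -223.7, 122.4]
orientation: [[0.129, -0.992, 0.0], [-0.992, -0.129, 0.0], [-0.0, -0.0, -1.0]]
wrist_force: [0.2, -1.2, -1.4]
width: 38.7
```

```bash
python3 plan.py 658.4 -221.3 41 8.1; python3 - <<'E'
from workcell import manip
from h import *
p,d=manip.grab_frame("scene")
cv2.imwrite("pics/s3.png",cv2.resize(p[120:250,110:260,::-1],None,fx=4.5,fy=4.5,interpolation=cv2.INTER_CUBIC))
E
```

```text
t 3.95 pos [ 655.83 -223.7   122.41] yaw -172.59 width 38.7 F [ 0.2  -1.2  -1.38] j [ -2.37  17.56   8.07  -0.02 -80.51   9.78] tips 25.0
delta_pos [-0.002, -0.0028, 0.0814] rot [-0.0, 0.0, -0.0019] dist 81 deg 0.7 j6 ~ 27.0
```

View pics/s3.png

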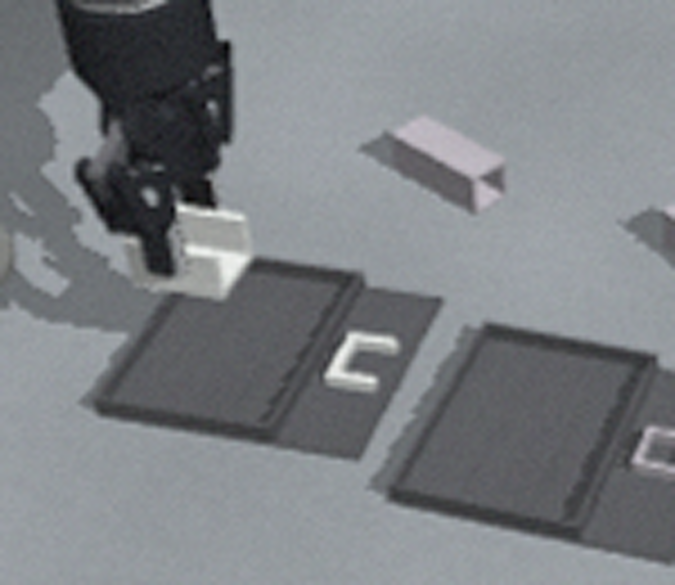

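The channel is held level over the tray's far half (crop px (190,255)). Lowering it.

>>> step_arm(deltas=[{"delta_pos": [-0.002,-0.003,0.035],"rot": [0,0,-0.002],"hand": 0.4},{"delta_pos": [-0.002,-0.003,0.06],"rot": [0,0,-0.002],"hand": 0.4},{"delta_pos": [-0.002,-0.003,0.073],"rot": [0,0,-0.002],"hand": 0.4},{"delta_pos": [-0.002,-0.003,0.078],"rot": [0,0,-0.002],"hand": 0.4},{"delta_pos": [-0.002,-0.003,0.0815],"rot": [0,0,-0.002],"hand": 0.4},{"delta_pos": [-0.002,-0.003,0.0815],"rot": [0,0,-0.002],"hand": 0.4},{"delta_pos": [-0.002,-0.003,0.0815],"rot": [0,0,-0.002],"hand": 0.4}])

```text
time: 4.58
eef_pos: [659.4, -221.7, 42.6]
orientation: [[0.145, -0.989, 0.003], [-0.989, -0.145, -0.001], [0.001, -0.002, -1.0]]
wrist_force: [0.3, -0.9, -0.6]
width: 38.8
```

>>> step_arm(deltas=[{"delta_pos": [0,0,0.001],"rot": [0,0,0],"hand": 0.4},{"delta_pos": [0,0,0.002],"rot": [0,0,0],"hand": 0.4},{"delta_pos": [0,0,0.002],"rot": [0,0,0],"hand": 0.4}])

```text
time: 4.83
eef_pos: [659.4, -221.6, 40.9]
orientation: [[0.145, -0.989, 0.003], [-0.989, -0.145, -0.001], [0.001, -0.002, -1.0]]
wrist_force: [-0.3, 0.5, 4.6]
width: 38.4
```

Contact at 40.9, as predicted. Releasing to about 52 mm and rising.

>>> step_arm(deltas=[{"delta_pos": [0,0,0.0],"rot": [0,0,0],"hand": -0.25},{"delta_pos": [0,0,0.0],"rot": [0,0,0],"hand": -0.25},{"delta_pos": [0,0,0.0],"rot": [0,0,0],"hand": -0.25},{"delta_pos": [0,0,0],"rot": [0,0,0],"hand": -0.25},{"delta_pos": [0,0,-0.01],"rot": [0,0,0],"hand": -0.25},{"delta_pos": [0,0,-0.04],"rot": [0,0,0],"hand": -0.25},{"delta_pos": [0,0,-0.08],"rot": [0,0,0],"hand": -0.25},{"delta_pos": [0,0,-0.08],"rot": [0,0,0],"hand": -0.25}])

```text
time: 5.5
eef_pos: [661.8, -223.0, 129.7]
orientation: [[0.146, -0.989, 0.013], [-0.989, -0.146, -0.005], [0.007, -0.012, -1.0]]
wrist_force: [1.0, 0.4, 3.2]
width: 53.6
```

```bash
python3 plan.py 424.5 -185 120 -19.6; python3 - <<'E'
from workcell import manip
from h import *
p,d=manip.grab_frame("scene")
cv2.imwrite("pics/s4.png",cv2.resize(p[120:250,110:260,::-1],None,fx=4.5,fy=4.5,interpolation=cv2.INTER_CUBIC))
E
```

```text
t 5.5 pos [ 661.84 -223.02  129.72] yaw -171.62 width 53.6 F [1.   0.38 3.16] j [ -2.16  17.55   8.73   0.26 -80.44  10.49] tips 25.0
delta_pos [-0.0722, 0.2294, 0.0065] rot [-0.0021, -0.0006, 0.0777] dist 241 deg -28.0 j6 ~ 4.0
```

View pics/s4.png

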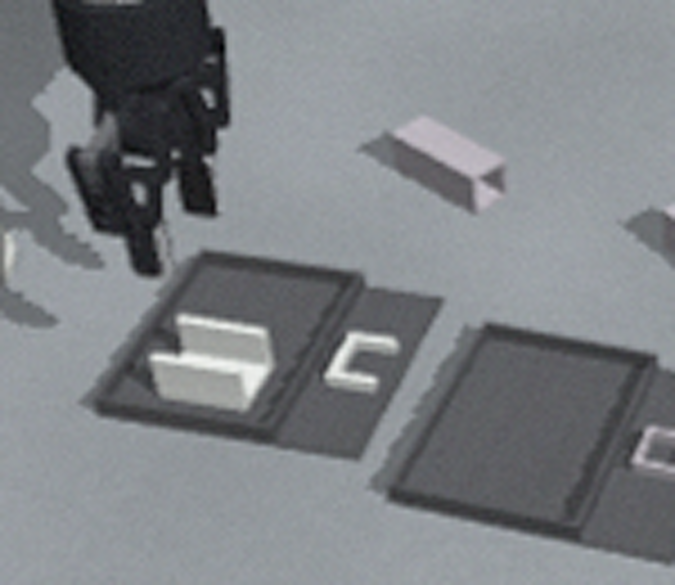

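channel_short lies flat inside the tray's far half (crop px (210,365)). Next is tube_long.

>>> step_arm(deltas=[{"delta_pos": [-0.012,0.038,0.006],"rot": [0,0,0.0777],"hand": -0.3},{"delta_pos": [-0.072,0.2295,0.006],"rot": [0,0,0.0777],"hand": -0.3},{"delta_pos": [-0.072,0.2295,0.006],"rot": [0,0,0.0777],"hand": -0.3},{"delta_pos": [-0.072,0.2295,0.006],"rot": [0,0,0.0777],"hand": -0.3},{"delta_pos": [-0.072,0.2295,0.006],"rot": [0,0,0.0777],"hand": -0.3},{"delta_pos": [-0.072,0.2295,0.006],"rot": [0,0,0.0777],"hand": -0.3},{"delta_pos": [-0.072,0.2295,0.006],"rot": [0,0,0.0777],"hand": -0.3},{"delta_pos": [-0.072,0.2295,0.006],"rot": [0,0,0.0777],"hand": -0.3},{"delta_pos": [-0.072,0.2295,0.006],"rot": [0,0,0.0777],"hand": -0.3},{"delta_pos": [-0.072,0.2295,0.006],"rot": [0,0,0.0777],"hand": -0.3}])

```text
time: 6.38
eef_pos: [421.7, -183.5, 113.1]
orientation: [[-0.336, -0.942, 0.0], [-0.942, 0.336, -0.0], [-0.0, -0.0, -1.0]]
wrist_force: [-0.1, 0.4, -0.9]
width: 55.3
```

```bash
python3 plan.py 424.5 -185 36 -19.6
```

```text
t 6.38 pos [ 421.73 -183.51  113.07] yaw 160.36 width 55.3 F [-0.08  0.38 -0.89] j [  1.78 -18.48 -28.75   0.   -79.72 -21.42] tips 25.0
delta_pos [0.0005, -0.0031, 0.0771] rot [-0.0, 0.0, -0.0001] dist 77 deg 0.0 j6 ~ 4.0
```

>>> step_arm(deltas=[{"delta_pos": [0.0005,-0.003,0.035],"rot": [0,0,0],"hand": -0.3},{"delta_pos": [0.0005,-0.003,0.06],"rot": [0,0,0],"hand": -0.3},{"delta_pos": [0.0005,-0.003,0.077],"rot": [0,0,0],"hand": -0.3},{"delta_pos": [0.0005,-0.003,0.077],"rot": [0,0,0],"hand": -0.3},{"delta_pos": [0.0005,-0.003,0.077],"rot": [0,0,0],"hand": 0.6},{"delta_pos": [0.0005,-0.003,0.077],"rot": [0,0,0],"hand": 0.6},{"delta_pos": [0.0005,-0.003,0.077],"rot": [0,0,0],"hand": 0.6},{"delta_pos": [0.0005,-0.003,0.077],"rot": [0,0,0],"hand": 0.6},{"delta_pos": [0.0005,-0.003,0.077],"rot": [0,0,0],"hand": 0.6},{"delta_pos": [0.0005,-0.003,0.077],"rot": [0,0,0],"hand": 0.6},{"delta_pos": [0.0005,-0.003,0.077],"rot": [0,0,0],"hand": 0.6}])

```text
time: 7.3
eef_pos: [424.9, -185.1, 37.4]
orientation: [[-0.336, -0.942, 0.003], [-0.942, 0.336, -0.001], [-0.001, -0.003, -1.0]]
wrist_force: [0.9, 2.0, 5.5]
width: 28.3
```

```bash
python3 plan.py 658.8 -26.1 125 5.2
```

```text
t 7.3 pos [ 424.88 -185.06   37.44] yaw 160.39 width 28.3 F [0.88 1.97 5.53] j [  1.58 -14.8  -34.01   0.04 -70.61 -21.21] tips 25.0
delta_pos [-0.2283, -0.1673, -0.0869] rot [-0.0005, -0.0, -0.0689] dist 296 deg 24.8 j6 ~ 7.0
```

Gripped at 28.3, about the 30 expected. Carrying tube_long to the far half of the tube tray.

>>> step_arm(deltas=[{"delta_pos": [0,0,-0.04],"rot": [0,0,0],"hand": 0.6},{"delta_pos": [-0.01,-0.01,-0.08],"rot": [0,0,0],"hand": 0.6},{"delta_pos": [-0.038,-0.028,-0.087],"rot": [0,0,-0.0689],"hand": 0.6},{"delta_pos": [-0.066,-0.049,-0.087],"rot": [0,0,-0.0689],"hand": 0.6},{"delta_pos": [-0.094,-0.07,-0.087],"rot": [0,0,-0.0689],"hand": 0.6},{"delta_pos": [-0.122,-0.09,-0.087],"rot": [0,0,-0.0689],"hand": 0.6},{"delta_pos": [-0.15,-0.111,-0.087],"rot": [0,0,-0.0689],"hand": 0.6},{"delta_pos": [-0.18,-0.132,-0.087],"rot": [0,0,-0.0689],"hand": 0.6},{"delta_pos": [-0.21,-0.153,-0.087],"rot": [0,0,-0.0689],"hand": 0.6},{"delta_pos": [-0.228,-0.167,-0.087],"rot": [0,0,-0.0689],"hand": 0.6},{"delta_pos": [-0.228,-0.167,-0.087],"rot": [0,0,-0.0689],"hand": 0.6},{"delta_pos": [-0.228,-0.167,-0.087],"rot": [0,0,-0.0689],"hand": 0.6}])

```text
time: 8.3
eef_pos: [657.3, -25.5, 120.7]
orientation: [[0.091, -0.996, -0.004], [-0.996, -0.091, -0.0], [-0.0, 0.004, -1.0]]
wrist_force: [-0.3, -0.1, -1.7]
width: 28.6
```

```bash
python3 plan.py 658.8 -26.1 41 5.2
```

```text
t 8.3 pos [657.33 -25.46 120.68] yaw -174.78 width 28.6 F [-0.3  -0.08 -1.67] j [ 15.14  12.58   1.96  -0.05 -79.59  -9.9 ] tips 25.0
delta_pos [0.0008, -0.0017, 0.0797] rot [0.0006, 0.0, 0.0001] dist 80 deg -0.0 j6 ~ 7.0
```

>>> step_arm(deltas=[{"delta_pos": [0.001,-0.0015,0.035],"rot": [0,0,0],"hand": 0.6},{"delta_pos": [0.001,-0.0015,0.06],"rot": [0,0,0],"hand": 0.6},{"delta_pos": [0.001,-0.0015,0.073],"rot": [0,0,0],"hand": 0.6},{"delta_pos": [0.001,-0.0015,0.077],"rot": [0,0,0],"hand": 0.6},{"delta_pos": [0.001,-0.0015,0.079],"rot": [0,0,0],"hand": 0.6},{"delta_pos": [0.001,-0.0015,0.08],"rot": [0,0,0],"hand": 0.6},{"delta_pos": [0.001,-0.0015,0.081],"rot": [0,0,0],"hand": 0.6},{"delta_pos": [0.001,-0.0015,0.081],"rot": [0,0,0],"hand": 0.6}])

```text
time: 8.97
eef_pos: [659.9, -27.1, 43.4]
orientation: [[0.09, -0.996, 0.002], [-0.996, -0.09, 0.0], [-0.0, -0.002, -1.0]]
wrist_force: [-0.3, 0.4, -1.5]
width: 28.3
```

>>> step_arm(deltas=[{"delta_pos": [0,0,0.0015],"rot": [0,0,0],"hand": 0.6},{"delta_pos": [0,0,0.003],"rot": [0,0,0],"hand": 0.6},{"delta_pos": [0,0,0.003],"rot": [0,0,0],"hand": 0.6}])

```text
time: 9.22
eef_pos: [659.8, -27.0, 40.5]
orientation: [[0.091, -0.996, 0.002], [-0.996, -0.091, -0.0], [0.0, -0.002, -1.0]]
wrist_force: [-1.8, 0.4, 4.2]
width: 28.6
```

Touching at 40.5, as expected. Releasing.

>>> step_arm(deltas=[{"delta_pos": [0,0,0.0],"rot": [0,0,0],"hand": -0.05},{"delta_pos": [0,0,0.0],"rot": [0,0,0],"hand": -0.05},{"delta_pos": [0,0,0.0],"rot": [0,0,0],"hand": -0.05},{"delta_pos": [0,0,0],"rot": [0,0,0],"hand": -0.05},{"delta_pos": [0,0,-0.01],"rot": [0,0,0],"hand": -0.05},{"delta_pos": [0,0,-0.04],"rot": [0,0,0],"hand": -0.05},{"delta_pos": [0,0,-0.08],"rot": [0,0,0],"hand": -0.05},{"delta_pos": [0,0,-0.08],"rot": [0,0,0],"hand": -0.05}])

```text
time: 9.88
eef_pos: [662.9, -27.7, 129.5]
orientation: [[0.091, -0.996, 0.014], [-0.996, -0.091, -0.001], [0.002, -0.013, -1.0]]
wrist_force: [1.2, -0.9, 3.5]
width: 44.6
```

```bash
python3 plan.py 437.8 7.7 115 -29.1; python3 - <<'E'
from workcell import manip
from h import *
p,d=manip.grab_frame("scene")
cv2.imwrite("pics/s5.png",cv2.resize(p[120:270,170:370,::-1],None,fx=3.8,fy=3.8,interpolation=cv2.INTER_CUBIC))
E
```

```text
t 9.88 pos [662.88 -27.71 129.48] yaw -174.79 width 44.6 F [ 1.2  -0.89  3.49] j [ 14.96  12.37   2.54   0.26 -79.43  -9.8 ] tips 25.0
delta_pos [-0.0557, 0.2211, 0.0114] rot [-0.0022, 0.0003, 0.0953] dist 228 deg -34.3 j6 ~ -30.0
```

View pics/s5.png

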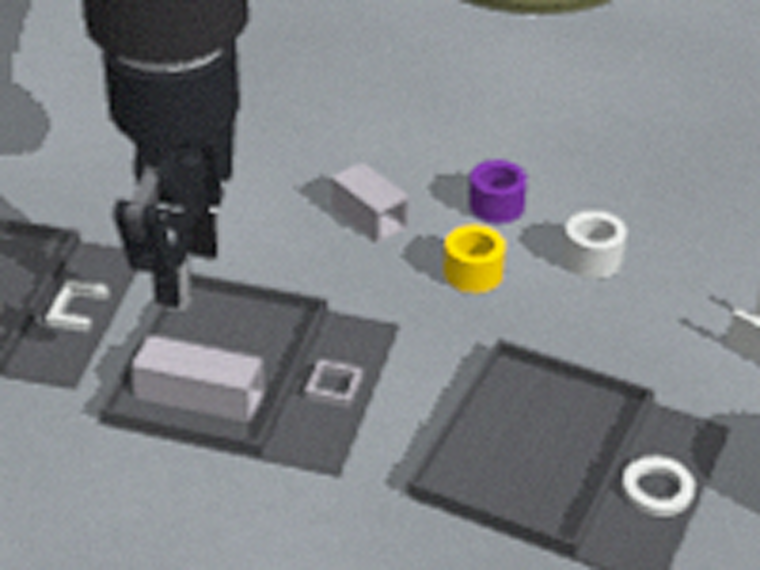

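tube_long lies flat in the far half of its tray (crop px (198,378)). Next is tube_short.

>>> step_arm(deltas=[{"delta_pos": [-0.01,0.038,0],"rot": [0,0,0.0953],"hand": -0.3},{"delta_pos": [-0.056,0.221,0.005],"rot": [0,0,0.0953],"hand": -0.3},{"delta_pos": [-0.056,0.221,0.005],"rot": [0,0,0.0953],"hand": -0.3},{"delta_pos": [-0.056,0.221,0.005],"rot": [0,0,0.0953],"hand": -0.3},{"delta_pos": [-0.056,0.221,0.005],"rot": [0,0,0.0953],"hand": -0.3},{"delta_pos": [-0.056,0.221,0.005],"rot": [0,0,0.0953],"hand": -0.3},{"delta_pos": [-0.056,0.221,0.005],"rot": [0,0,0.0953],"hand": -0.3},{"delta_pos": [-0.056,0.221,0.005],"rot": [0,0,0.0953],"hand": -0.3},{"delta_pos": [-0.056,0.221,0.005],"rot": [0,0,0.0953],"hand": -0.3},{"delta_pos": [-0.056,0.221,0.005],"rot": [0,0,0.0953],"hand": -0.3}])

```text
time: 10.77
eef_pos: [434.6, 8.6, 114.0]
orientation: [[-0.487, -0.873, -0.0], [-0.873, 0.487, -0.0], [0.0, 0.0, -1.0]]
wrist_force: [0.4, -0.7, -0.8]
width: 55.6
```

```bash
python3 plan.py 437.8 7.7 36 -29.1
```

```text
t 10.77 pos [434.64   8.61 113.96] yaw 150.84 width 55.6 F [ 0.35 -0.68 -0.79] j [ 28.01 -23.09 -32.06   0.   -81.04 -57.17] tips 25.0
delta_pos [-0.0008, -0.0032, 0.078] rot [0.0, -0.0, -0.0002] dist 78 deg 0.1 j6 ~ -30.0
```

>>> step_arm(deltas=[{"delta_pos": [-0.001,-0.003,0.035],"rot": [0,0,0],"hand": -0.3},{"delta_pos": [-0.001,-0.003,0.06],"rot": [0,0,0],"hand": -0.3},{"delta_pos": [-0.001,-0.003,0.078],"rot": [0,0,0],"hand": -0.3},{"delta_pos": [-0.001,-0.003,0.078],"rot": [0,0,0],"hand": -0.3},{"delta_pos": [-0.001,-0.003,0.078],"rot": [0,0,0],"hand": 0.6},{"delta_pos": [-0.001,-0.003,0.078],"rot": [0,0,0],"hand": 0.6},{"delta_pos": [-0.001,-0.003,0.078],"rot": [0,0,0],"hand": 0.6},{"delta_pos": [-0.001,-0.003,0.078],"rot": [0,0,0],"hand": 0.6},{"delta_pos": [-0.001,-0.003,0.078],"rot": [0,0,0],"hand": 0.6},{"delta_pos": [-0.001,-0.003,0.078],"rot": [0,0,0],"hand": 0.6},{"delta_pos": [-0.001,-0.003,0.078],"rot": [0,0,0],"hand": 0.6}])

```text
time: 11.68
eef_pos: [438.3, 8.4, 37.5]
orientation: [[-0.487, -0.874, 0.003], [-0.874, 0.487, 0.001], [-0.002, -0.003, -1.0]]
wrist_force: [0.2, -1.4, 6.4]
width: 29.0
```

```bash
python3 plan.py 595 -31.9 125 5.2
```

```text
t 11.68 pos [438.29   8.38  37.53] yaw 150.88 width 29.0 F [ 0.23 -1.43  6.44] j [ 27.77 -19.47 -37.63   0.06 -71.67 -56.91] tips 25.0
delta_pos [-0.0413, -0.1567, -0.087] rot [-0.0005, 0.0002, -0.0953] dist 184 deg 34.3 j6 ~ 8.0
```

>>> step_arm(deltas=[{"delta_pos": [0,0,-0.04],"rot": [0,0,0],"hand": 0.6},{"delta_pos": [-0.003,-0.01,-0.08],"rot": [0,0,0],"hand": 0.6},{"delta_pos": [-0.01,-0.035,-0.087],"rot": [0,0,-0.0953],"hand": 0.6},{"delta_pos": [-0.017,-0.065,-0.087],"rot": [0,0,-0.0953],"hand": 0.6},{"delta_pos": [-0.025,-0.095,-0.087],"rot": [0,0,-0.0953],"hand": 0.6},{"delta_pos": [-0.033,-0.125,-0.087],"rot": [0,0,-0.0953],"hand": 0.6},{"delta_pos": [-0.041,-0.157,-0.087],"rot": [0,0,-0.0953],"hand": 0.6},{"delta_pos": [-0.041,-0.157,-0.087],"rot": [0,0,-0.0953],"hand": 0.6},{"delta_pos": [-0.041,-0.157,-0.087],"rot": [0,0,-0.0953],"hand": 0.6},{"delta_pos": [-0.041,-0.157,-0.087],"rot": [0,0,-0.0953],"hand": 0.6}])

```text
time: 12.52
eef_pos: [593.6, -32.5, 121.8]
orientation: [[0.089, -0.996, -0.002], [-0.996, -0.089, 0.0], [-0.0, 0.002, -1.0]]
wrist_force: [-0.8, 0.8, -1.8]
width: 28.7
```

```bash
python3 plan.py 595 -31.9 41 5.2
```

```text
t 12.52 pos [593.62 -32.52 121.75] yaw -174.9 width 28.7 F [-0.83  0.75 -1.75] j [ 16.14   3.07  -8.38  -0.04 -78.66 -11.03] tips 25.0
delta_pos [-0.0005, -0.0016, 0.0808] rot [0.0003, 0.0, -0.0003] dist 81 deg 0.1 j6 ~ 8.0
```

>>> step_arm(deltas=[{"delta_pos": [-0.0005,-0.001,0.035],"rot": [0,0,0],"hand": 0.6},{"delta_pos": [-0.0005,-0.001,0.06],"rot": [0,0,0],"hand": 0.6},{"delta_pos": [-0.0005,-0.001,0.073],"rot": [0,0,0],"hand": 0.6},{"delta_pos": [-0.0005,-0.001,0.079],"rot": [0,0,0],"hand": 0.6},{"delta_pos": [-0.0005,-0.001,0.081],"rot": [0,0,0],"hand": 0.6},{"delta_pos": [-0.0005,-0.001,0.082],"rot": [0,0,0],"hand": 0.6},{"delta_pos": [-0.0005,-0.001,0.083],"rot": [0,0,0],"hand": 0.6},{"delta_pos": [-0.0005,-0.001,0.083],"rot": [0,0,0],"hand": 0.6}])

```text
time: 13.18
eef_pos: [595.9, -31.7, 41.3]
orientation: [[0.09, -0.996, 0.002], [-0.996, -0.09, 0.0], [-0.0, -0.002, -1.0]]
wrist_force: [-0.3, -0.3, -2.4]
width: 28.8
```

>>> step_arm(deltas=[{"delta_pos": [0,0,0.001],"rot": [0,0,0],"hand": 0.6},{"delta_pos": [0,0,0.0015],"rot": [0,0,0],"hand": 0.6},{"delta_pos": [0,0,0.0015],"rot": [0,0,0],"hand": 0.6}])

```text
time: 13.43
eef_pos: [596.0, -31.8, 40.6]
orientation: [[0.09, -0.996, 0.002], [-0.996, -0.09, 0.0], [0.0, -0.002, -1.0]]
wrist_force: [-3.0, 0.7, 5.5]
width: 29.0
```

>>> step_arm(deltas=[{"delta_pos": [0,0,0.0],"rot": [0,0,0],"hand": -0.05},{"delta_pos": [0,0,0.0],"rot": [0,0,0],"hand": -0.05},{"delta_pos": [0,0,0.0],"rot": [0,0,0],"hand": -0.05},{"delta_pos": [0,0,0],"rot": [0,0,0],"hand": -0.05},{"delta_pos": [0,0,-0.01],"rot": [0,0,0],"hand": -0.05},{"delta_pos": [0,0,-0.04],"rot": [0,0,0],"hand": -0.05},{"delta_pos": [0,0,-0.08],"rot": [0,0,0],"hand": -0.05},{"delta_pos": [0,0,-0.08],"rot": [0,0,0],"hand": -0.05}])

```text
time: 14.1
eef_pos: [599.0, -32.4, 128.4]
orientation: [[0.091, -0.996, 0.013], [-0.996, -0.091, -0.001], [0.002, -0.013, -1.0]]
wrist_force: [0.2, -0.2, 2.9]
width: 45.1
```

```bash
python3 plan.py 423.7 177.4 115 0; python3 - <<'E'
from workcell import manip
from h import *
p,d=manip.grab_frame("scene")
cv2.imwrite("pics/s6.png",cv2.resize(p[120:270,170:370,::-1],None,fx=3.8,fy=3.8,interpolation=cv2.INTER_CUBIC))
E
```

```text
t 14.1 pos [598.97 -32.36 128.37] yaw -174.78 width 45.1 F [ 0.21 -0.21  2.93] j [ 16.17   2.95  -7.92   0.26 -78.42 -11.01] tips 25.0
delta_pos [-0.2248, 0.1556, 0.0109] rot [-0.0021, -0.0002, 0.0145] dist 274 deg -5.2 j6 ~ -23.0
```

View pics/s6.png

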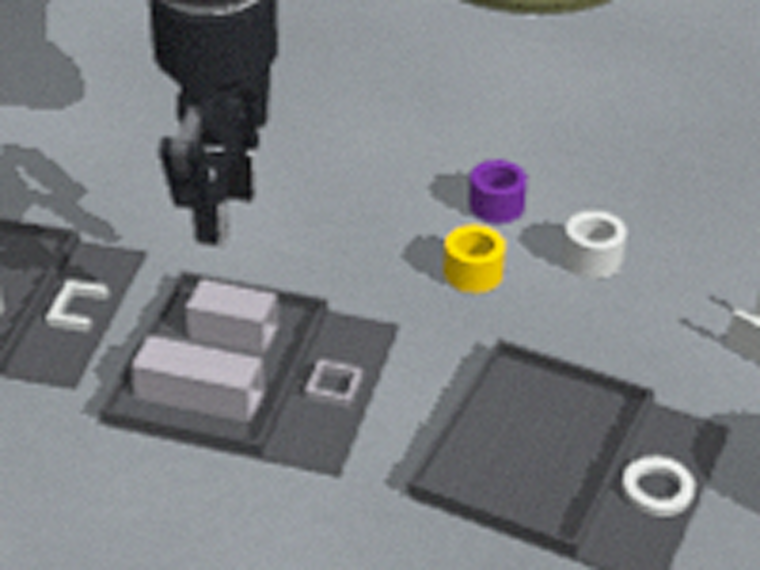

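Both tubes lie side by side (crop px (198,378) and (230,315)). Next is the grey collar at crop px (596,243), beside the yellow and purple ones.

>>> step_arm(deltas=[{"delta_pos": [-0.03,0.022,0],"rot": [0,0,0.0145],"hand": -0.5},{"delta_pos": [-0.225,0.1555,0.005],"rot": [0,0,0.0145],"hand": -0.5},{"delta_pos": [-0.225,0.1555,0.005],"rot": [0,0,0.0145],"hand": -0.5},{"delta_pos": [-0.225,0.1555,0.005],"rot": [0,0,0.0145],"hand": -0.5},{"delta_pos": [-0.225,0.1555,0.005],"rot": [0,0,0.0145],"hand": -0.5},{"delta_pos": [-0.225,0.1555,0.005],"rot": [0,0,0.0145],"hand": -0.5},{"delta_pos": [-0.225,0.1555,0.005],"rot": [0,0,0.0145],"hand": -0.5},{"delta_pos": [-0.225,0.1555,0.005],"rot": [0,0,0.0145],"hand": -0.5},{"delta_pos": [-0.225,0.1555,0.005],"rot": [0,0,0.0145],"hand": -0.5},{"delta_pos": [-0.225,0.1555,0.005],"rot": [0,0,0.0145],"hand": -0.5},{"delta_pos": [-0.225,0.1555,0.005],"rot": [0,0,0.0145],"hand": -0.5}])

```text
time: 15.07
eef_pos: [420.5, 177.5, 113.4]
orientation: [[-0.002, -1.0, -0.0], [-1.0, 0.002, -0.0], [0.0, 0.0, -1.0]]
wrist_force: [0.6, -0.1, 0.1]
width: 63.8
```

```bash
python3 plan.py 423.7 177.4 36 0; python3 - <<'E'
from workcell import manip
from h import *
p,d=manip.grab_frame("scene")
cv2.imwrite("pics/s7.png",cv2.resize(p[100:220,250:400,::-1],None,fx=4.5,fy=4.5,interpolation=cv2.INTER_CUBIC))
E
```

```text
t 15.07 pos [420.49 177.51 113.36] yaw 179.88 width 63.8 F [ 0.6  -0.11  0.12] j [ 48.39 -19.1  -29.19   0.   -79.92 -48.51] tips 25.0
delta_pos [0.0001, -0.0032, 0.0774] rot [0.0, -0.0, -0.0003] dist 77 deg 0.1 j6 ~ -23.0
```

View pics/s7.png

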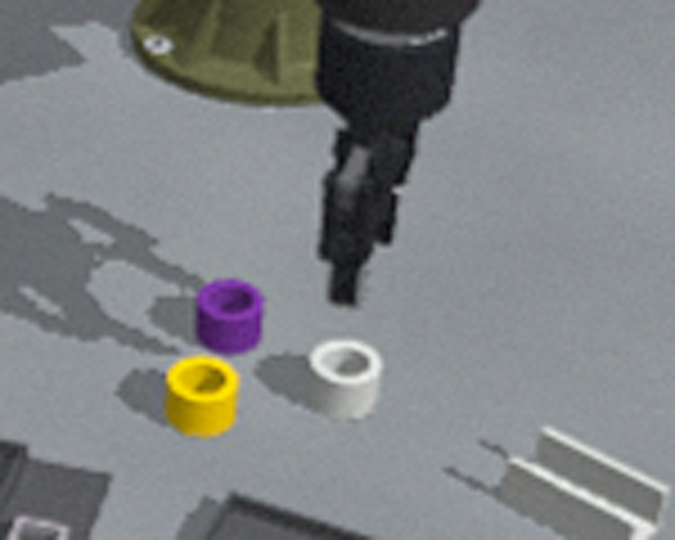

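The jaws are over the grey collar (crop px (345,378)), and the yellow and purple ones are clear of them. Descending to grip.

>>> step_arm(deltas=[{"delta_pos": [0,-0.003,0.035],"rot": [0,0,0],"hand": -0.5},{"delta_pos": [0,-0.003,0.06],"rot": [0,0,0],"hand": -0.5},{"delta_pos": [0,-0.003,0.077],"rot": [0,0,0],"hand": -0.5},{"delta_pos": [0,-0.003,0.077],"rot": [0,0,0],"hand": -0.5},{"delta_pos": [0,-0.003,0.077],"rot": [0,0,0],"hand": 0.3},{"delta_pos": [0,-0.003,0.077],"rot": [0,0,0],"hand": 0.3},{"delta_pos": [0,-0.003,0.077],"rot": [0,0,0],"hand": 0.3},{"delta_pos": [0,-0.003,0.077],"rot": [0,0,0],"hand": 0.3},{"delta_pos": [0,-0.003,0.077],"rot": [0,0,0],"hand": 0.3},{"delta_pos": [0,-0.003,0.077],"rot": [0,0,0],"hand": 0.3},{"delta_pos": [0,-0.003,0.077],"rot": [0,0,0],"hand": 0.3}])

```text
time: 16.03
eef_pos: [424.0, 178.6, 38.0]
orientation: [[-0.0, -1.0, 0.003], [-1.0, 0.001, 0.001], [-0.001, -0.003, -1.0]]
wrist_force: [0.2, -0.3, 4.9]
width: 42.0
```

```bash
python3 plan.py 621.4 190.3 125 -4.8
```

```text
t 16.03 pos [423.98 178.63  37.98] yaw 179.97 width 42.0 F [ 0.2  -0.31  4.93] j [ 48.18 -15.42 -34.46   0.07 -70.81 -48.23] tips 25.0
delta_pos [-0.0119, -0.1976, -0.0865] rot [-0.0004, 0.0002, 0.0133] dist 216 deg -4.8 j6 ~ -22.0
```

>>> step_arm(deltas=[{"delta_pos": [0,0,-0.04],"rot": [0,0,0],"hand": 0.3},{"delta_pos": [0,-0.01,-0.08],"rot": [0,0,0],"hand": 0.3},{"delta_pos": [-0.002,-0.04,-0.087],"rot": [0,0,0.0133],"hand": 0.3},{"delta_pos": [-0.004,-0.075,-0.087],"rot": [0,0,0.0133],"hand": 0.3},{"delta_pos": [-0.007,-0.11,-0.087],"rot": [0,0,0.0133],"hand": 0.3},{"delta_pos": [-0.009,-0.145,-0.087],"rot": [0,0,0.0133],"hand": 0.3},{"delta_pos": [-0.011,-0.18,-0.087],"rot": [0,0,0.0133],"hand": 0.3},{"delta_pos": [-0.012,-0.1975,-0.087],"rot": [0,0,0.0133],"hand": 0.3},{"delta_pos": [-0.012,-0.1975,-0.087],"rot": [0,0,0.0133],"hand": 0.3},{"delta_pos": [-0.012,-0.1975,-0.087],"rot": [0,0,0.0133],"hand": 0.3}])

```text
time: 16.87
eef_pos: [620.6, 189.8, 121.7]
orientation: [[-0.085, -0.996, -0.002], [-0.996, 0.085, -0.001], [0.001, 0.002, -1.0]]
wrist_force: [-0.4, -0.0, -0.9]
width: 41.7
```

```bash
python3 plan.py 621.4 190.3 41 -4.8
```

```text
t 16.87 pos [620.61 189.77 121.67] yaw 175.1 width 41.7 F [-0.42 -0.03 -0.89] j [ 34.6   11.19   0.47  -0.05 -79.42 -39.49] tips 25.0
delta_pos [-0.0007, -0.0009, 0.0807] rot [0.0004, -0.0001, -0.0003] dist 81 deg 0.1 j6 ~ -22.0
```

>>> step_arm(deltas=[{"delta_pos": [-0.0005,-0.001,0.035],"rot": [0,0,0],"hand": 0.3},{"delta_pos": [-0.0005,-0.001,0.06],"rot": [0,0,0],"hand": 0.3},{"delta_pos": [-0.0005,-0.001,0.073],"rot": [0,0,0],"hand": 0.3},{"delta_pos": [-0.0005,-0.001,0.079],"rot": [0,0,0],"hand": 0.3},{"delta_pos": [-0.0005,-0.001,0.081],"rot": [0,0,0],"hand": 0.3},{"delta_pos": [-0.0005,-0.001,0.082],"rot": [0,0,0],"hand": 0.3},{"delta_pos": [-0.0005,-0.001,0.083],"rot": [0,0,0],"hand": 0.3},{"delta_pos": [-0.0005,-0.001,0.083],"rot": [0,0,0],"hand": 0.3}])

```text
time: 17.53
eef_pos: [622.2, 190.8, 42.0]
orientation: [[-0.084, -0.996, 0.002], [-0.996, 0.084, 0.001], [-0.001, -0.002, -1.0]]
wrist_force: [-0.1, 0.8, -2.0]
width: 41.6
```

>>> step_arm(deltas=[{"delta_pos": [0,0,0.001],"rot": [0,0,0],"hand": 0.3},{"delta_pos": [0,0,0.0018],"rot": [0,0,0],"hand": 0.3},{"delta_pos": [0,0,0.0018],"rot": [0,0,0],"hand": 0.3}])

```text
time: 17.78
eef_pos: [622.3, 190.8, 41.1]
orientation: [[-0.084, -0.996, 0.002], [-0.996, 0.084, 0.001], [-0.001, -0.002, -1.0]]
wrist_force: [-3.8, -0.5, 6.6]
width: 41.6
```

>>> step_arm(deltas=[{"delta_pos": [0,0,0.0],"rot": [0,0,0],"hand": -0.4},{"delta_pos": [0,0,0.0],"rot": [0,0,0],"hand": -0.4},{"delta_pos": [0,0,0.0],"rot": [0,0,0],"hand": -0.4},{"delta_pos": [0,0,0],"rot": [0,0,0],"hand": -0.4},{"delta_pos": [0,0,-0.01],"rot": [0,0,0],"hand": -0.4},{"delta_pos": [0,0,-0.04],"rot": [0,0,0],"hand": -0.4},{"delta_pos": [0,0,-0.08],"rot": [0,0,0],"hand": -0.4},{"delta_pos": [0,0,-0.08],"rot": [0,0,0],"hand": -0.4}])

```text
time: 18.45
eef_pos: [625.3, 191.2, 129.1]
orientation: [[-0.084, -0.996, 0.013], [-0.996, 0.084, 0.004], [-0.005, -0.013, -1.0]]
wrist_force: [0.6, 0.5, 2.7]
width: 59.9
```

```bash
python3 plan.py 474 331.2 115 -21; python3 - <<'E'
from workcell import manip
from h import *
p,d=manip.grab_frame("scene")
cv2.imwrite("pics/s8.png",cv2.resize(p[140:290,260:460,::-1],None,fx=3.8,fy=3.8,interpolation=cv2.INTER_CUBIC))
# mug & handle position from start top frame
D=np.load("pics/top0.npz");W=cloud(D["d"],manip.camera_info("top"))
m=(W[...,2]>40)&(W[...,2]<110)&(W[...,1]>350)&(W[...,1]<520)&(W[...,0]>480)&(W[...,0]<660)
print(W[m].min(0),W[m].max(0))
E
```

```text
t 18.45 pos [625.28 191.16 129.07] yaw 175.2 width 59.9 F [0.61 0.54 2.65] j [ 34.62  10.96   0.88   0.25 -79.18 -39.46] tips 25.0
delta_pos [-0.1268, 0.1626, 0.0126] rot [-0.0019, 0.001, 0.045] dist 207 deg -16.2 j6 ~ -56.0
[535.9  391.19  40.1 ] [651.09 472.59  94.1 ]
```

View pics/s8.png

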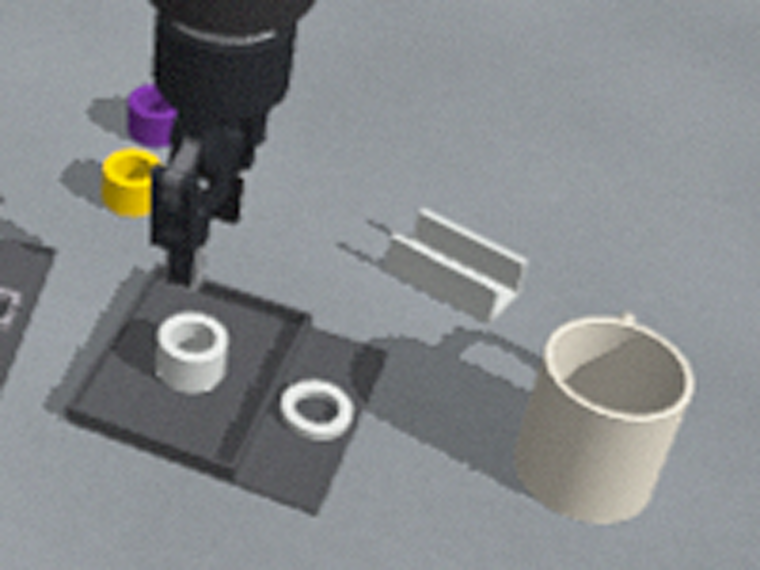

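The collar lies flat in its tray (crop px (190,350)). Last piece: channel_long (crop px (455,262)). The mug starts at x 536, y 391, so the gripper body clears it.

>>> step_arm(deltas=[{"delta_pos": [-0.022,0.03,0],"rot": [0,0,0.045],"hand": -0.5},{"delta_pos": [-0.127,0.1595,0.005],"rot": [0,0,0.045],"hand": -0.5},{"delta_pos": [-0.127,0.1595,0.005],"rot": [0,0,0.045],"hand": -0.5},{"delta_pos": [-0.127,0.1595,0.005],"rot": [0,0,0.045],"hand": -0.5},{"delta_pos": [-0.127,0.1595,0.005],"rot": [0,0,0.045],"hand": -0.5},{"delta_pos": [-0.127,0.1595,0.005],"rot": [0,0,0.045],"hand": -0.5},{"delta_pos": [-0.127,0.1595,0.005],"rot": [0,0,0.045],"hand": -0.5},{"delta_pos": [-0.127,0.1595,0.005],"rot": [0,0,0.045],"hand": -0.5},{"delta_pos": [-0.127,0.1595,0.005],"rot": [0,0,0.045],"hand": -0.5},{"delta_pos": [-0.127,0.1595,0.005],"rot": [0,0,0.045],"hand": -0.5}])

```text
time: 19.33
eef_pos: [474.2, 329.5, 113.5]
orientation: [[-0.361, -0.933, -0.0], [-0.933, 0.361, -0.0], [0.0, 0.0, -1.0]]
wrist_force: [-0.1, 0.5, 0.1]
width: 63.8
```

```bash
python3 plan.py 474 331.2 36 -21
```

```text
t 19.33 pos [474.19 329.47 113.52] yaw 158.86 width 63.8 F [-0.06  0.47  0.09] j [ 54.69   0.64 -11.77   0.   -77.6  -75.83] tips 25.0
delta_pos [-0.0016, 0.0008, 0.0775] rot [0.0, -0.0, -0.0004] dist 78 deg 0.1 j6 ~ -56.0
```

>>> step_arm(deltas=[{"delta_pos": [-0.0015,0.0008,0.035],"rot": [0,0,0],"hand": -0.5},{"delta_pos": [-0.0015,0.0008,0.06],"rot": [0,0,0],"hand": -0.5},{"delta_pos": [-0.0015,0.0008,0.077],"rot": [0,0,0],"hand": -0.5},{"delta_pos": [-0.0015,0.0008,0.0775],"rot": [0,0,0],"hand": -0.5},{"delta_pos": [-0.0015,0.0008,0.0775],"rot": [0,0,0],"hand": 0.4},{"delta_pos": [-0.0015,0.0008,0.0775],"rot": [0,0,0],"hand": 0.4},{"delta_pos": [-0.0015,0.0008,0.0775],"rot": [0,0,0],"hand": 0.4},{"delta_pos": [-0.0015,0.0008,0.0775],"rot": [0,0,0],"hand": 0.4},{"delta_pos": [-0.0015,0.0008,0.0775],"rot": [0,0,0],"hand": 0.4},{"delta_pos": [-0.0015,0.0008,0.0775],"rot": [0,0,0],"hand": 0.4},{"delta_pos": [-0.0015,0.0008,0.0775],"rot": [0,0,0],"hand": 0.4}])

```text
time: 20.25
eef_pos: [474.1, 332.7, 38.1]
orientation: [[-0.359, -0.933, 0.003], [-0.933, 0.359, 0.002], [-0.003, -0.002, -1.0]]
wrist_force: [1.5, -1.2, 5.9]
width: 38.3
```

```bash
python3 plan.py 592 -230.8 130 8.1
```

```text
t 20.25 pos [474.14 332.71  38.06] yaw 158.98 width 38.3 F [ 1.48 -1.22  5.86] j [ 54.93   3.91 -16.61   0.07 -69.31 -75.97] tips 25.0
delta_pos [0.4835, -0.3123, -0.0927] rot [-0.0004, 0.0003, -0.0809] dist 583 deg 29.1 j6 ~ 29.0
```

Gripped at 38.3. Carrying it over to the channel tray's near half.

>>> step_arm(deltas=[{"delta_pos": [0,0,-0.04],"rot": [0,0,0],"hand": 0.4},{"delta_pos": [0.005,-0.003,-0.08],"rot": [0,0,0],"hand": 0.4},{"delta_pos": [0.02,-0.013,-0.093],"rot": [0,0,-0.01],"hand": 0.4},{"delta_pos": [0.048,-0.031,-0.093],"rot": [0,0,-0.02],"hand": 0.4},{"delta_pos": [0.48,-0.31,-0.093],"rot": [0,0,-0.081],"hand": 0.4},{"delta_pos": [0.48,-0.31,-0.093],"rot": [0,0,-0.081],"hand": 0.4},{"delta_pos": [0.48,-0.31,-0.093],"rot": [0,0,-0.081],"hand": 0.4},{"delta_pos": [0.48,-0.31,-0.093],"rot": [0,0,-0.081],"hand": 0.4},{"delta_pos": [0.48,-0.31,-0.093],"rot": [0,0,-0.081],"hand": 0.4},{"delta_pos": [0.48,-0.31,-0.093],"rot": [0,0,-0.081],"hand": 0.4},{"delta_pos": [0.48,-0.31,-0.093],"rot": [0,0,-0.081],"hand": 0.4},{"delta_pos": [0.48,-0.31,-0.093],"rot": [0,0,-0.081],"hand": 0.4}])

```text
time: 21.25
eef_pos: [551.5, -45.2, 128.8]
orientation: [[0.142, -0.99, -0.0], [-0.99, -0.142, 0.001], [-0.001, 0.0, -1.0]]
wrist_force: [1.2, -0.0, -0.9]
width: 38.7
```

```bash
python3 plan.py 592 -230.8 127 8.1
```

```text
t 21.25 pos [551.5  -45.16 128.85] yaw -171.86 width 38.7 F [ 1.23 -0.05 -0.91] j [ 16.09  -3.5  -14.19  -0.05 -79.31  -7.94] tips 25.0
delta_pos [0.1895, -0.0138, 0.0017] rot [0.0, 0.0001, 0.0001] dist 190 deg -0.0 j6 ~ 29.0
```

>>> step_arm(deltas=[{"delta_pos": [0.035,-0.003,0.001],"rot": [0,0,0],"hand": 0.4},{"delta_pos": [0.07,-0.006,0.001],"rot": [0,0,0],"hand": 0.4},{"delta_pos": [0.105,-0.008,0.001],"rot": [0,0,0],"hand": 0.4},{"delta_pos": [0.14,-0.01,0.001],"rot": [0,0,0],"hand": 0.4},{"delta_pos": [0.16,-0.012,0.001],"rot": [0,0,0],"hand": 0.4},{"delta_pos": [0.17,-0.0125,0.001],"rot": [0,0,0],"hand": 0.4},{"delta_pos": [0.17,-0.0125,0.001],"rot": [0,0,0],"hand": 0.4},{"delta_pos": [0.17,-0.0125,0.001],"rot": [0,0,0],"hand": 0.4}])

```text
time: 21.92
eef_pos: [587.9, -209.7, 127.3]
orientation: [[0.14, -0.99, -0.001], [-0.99, -0.141, 0.001], [-0.001, 0.001, -1.0]]
wrist_force: [0.3, -0.1, -2.0]
width: 38.3
```

```bash
python3 plan.py 592 -230.8 45 8.1;python3 - <<'E'
from workcell import manip
from h import *
p,d=manip.grab_frame("scene")
cv2.imwrite("pics/s9.png",cv2.resize(p[120:250,110:260,::-1],None,fx=4.5,fy=4.5,interpolation=cv2.INTER_CUBIC))
E
```

```text
t 21.92 pos [ 587.89 -209.73  127.32] yaw -171.92 width 38.3 F [ 0.34 -0.11 -1.97] j [ -1.31   7.31  -3.27  -0.04 -79.48   9.39] tips 25.0
delta_pos [0.0215, -0.0012, 0.0823] rot [0.0002, 0.0001, -0.0001] dist 85 deg 0.0 j6 ~ 29.0
```

View pics/s9.png

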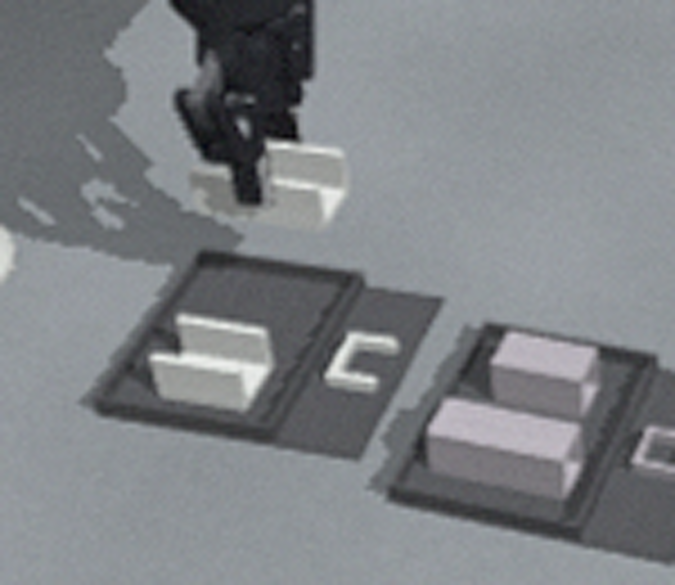

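The channel is level and aligned, and still about 21 mm short. Shifting it, then lowering.

>>> step_arm(deltas=[{"delta_pos": [0.015,-0.001,0.0],"rot": [0,0,0],"hand": 0.4},{"delta_pos": [0.0215,-0.0012,0.02],"rot": [0,0,0],"hand": 0.4},{"delta_pos": [0.0215,-0.0012,0.05],"rot": [0,0,0],"hand": 0.4},{"delta_pos": [0.0215,-0.0012,0.072],"rot": [0,0,0],"hand": 0.4},{"delta_pos": [0.0215,-0.0012,0.08],"rot": [0,0,0],"hand": 0.4},{"delta_pos": [0.0215,-0.0012,0.083],"rot": [0,0,0],"hand": 0.4},{"delta_pos": [0.0215,-0.0012,0.085],"rot": [0,0,0],"hand": 0.4},{"delta_pos": [0.0215,-0.0012,0.085],"rot": [0,0,0],"hand": 0.4}])

```text
time: 22.63
eef_pos: [593.3, -230.9, 44.5]
orientation: [[0.142, -0.99, 0.002], [-0.99, -0.142, -0.001], [0.001, -0.002, -1.0]]
wrist_force: [-0.2, -0.8, -2.4]
width: 38.6
```

>>> step_arm(deltas=[{"delta_pos": [0,0.001,0.0015],"rot": [0,0,0],"hand": 0.4},{"delta_pos": [0,0.001,0.003],"rot": [0,0,0],"hand": 0.4},{"delta_pos": [0,0.001,0.004],"rot": [0,0,0],"hand": 0.4},{"delta_pos": [0,0.001,0.004],"rot": [0,0,0],"hand": 0.4}])

```text
time: 22.97
eef_pos: [592.2, -231.3, 41.1]
orientation: [[0.142, -0.99, 0.002], [-0.99, -0.142, -0.001], [0.001, -0.002, -1.0]]
wrist_force: [-1.2, 1.5, 4.8]
width: 38.5
```

>>> step_arm(deltas=[{"delta_pos": [0,0,0.0],"rot": [0,0,0],"hand": -0.18},{"delta_pos": [0,0,0.0],"rot": [0,0,0],"hand": -0.18},{"delta_pos": [0,0,0.0],"rot": [0,0,0],"hand": -0.18},{"delta_pos": [0,0,0],"rot": [0,0,0],"hand": -0.18},{"delta_pos": [0,0,-0.01],"rot": [0,0,0],"hand": -0.18},{"delta_pos": [0,0,-0.04],"rot": [0,0,0],"hand": -0.18},{"delta_pos": [0,0,-0.08],"rot": [0,0,0],"hand": -0.18},{"delta_pos": [0,0.03,-0.12],"rot": [0,0,0],"hand": -0.18},{"delta_pos": [0,0.07,-0.15],"rot": [0,0,0],"hand": -0.18},{"delta_pos": [0,0.11,-0.17],"rot": [0,0,0],"hand": -0.18},{"delta_pos": [0,0.15,-0.18],"rot": [0,0,0],"hand": -0.18},{"delta_pos": [0,0.17,-0.18],"rot": [0,0,0],"hand": -0.18}])

```text
time: 23.97
eef_pos: [421.9, -255.8, 222.6]
orientation: [[0.141, -0.99, 0.004], [-0.99, -0.141, -0.002], [0.002, -0.004, -1.0]]
wrist_force: [-0.2, -1.2, 1.1]
width: 50.5
```

```bash
python3 - <<'E'
from workcell import manip
from h import *
from scipy import ndimage
p,d=manip.grab_frame("top"); s,_=manip.grab_frame("scene")
cv2.imwrite("pics/s10.png",cv2.resize(s[120:290,100:460,::-1],None,fx=2.2,fy=2.2,interpolation=cv2.INTER_CUBIC))
cv2.imwrite("pics/t10.png",cv2.resize(p[120:260,60:420,::-1],None,fx=2.2,fy=2.2,interpolation=cv2.INTER_CUBIC))
T=dict(collar=(621.4,190.26,-4.8),tube=(626.9,-29,5.2),chan=(625.7,-226,8.1))
W=cloud(d,manip.camera_info("top"))
ok=(W[...,2]>22)&(W[...,2]<50)&(W[...,0]>250)&(W[...,0]<720)
L,n=ndimage.label(ok)
for i in range(1,n+1):
    m=L==i
    if m.sum()<25: continue
    P=W[m];c=np.array(cv2.minAreaRect(P[:,:2].astype(np.float32))[0])
    print("blob",m.sum(),c,"z",np.median(P[:,2]).round(1))
    for k,(x,y,a) in T.items():
        a=np.radians(a);q=(P[:,:2]-[x,y])@np.array([[np.cos(a),-np.sin(a)],[np.sin(a),np.cos(a)]])
        if abs(np.median(q[:,0]))<80 and abs(np.median(q[:,1]))<60: print("   in",k,"own x",q[:,0].min().round(1),q[:,0].max().round(1),"y",q[:,1].min().round(1),q[:,1].max().round(1))
E
```

```text
blob 53 [ 675.67 -216.74] z 31.2
   in chan own x 47.6 54.0 y -25.4 29.7
blob 508 [ 644.82 -452.8 ] z 32.9
blob 117 [623.69 454.11] z 36.7
blob 124 [621.5  189.87] z 32.3
   in collar own x -21.5 21.7 y -21.1 21.0
blob 126 [597.87 412.95] z 34.7
blob 28 [546.6  434.78] z 30.2
blob 116 [471.24 100.83] z 29.4
blob 117 [389.18  92.67] z 29.9
```

View pics/t10.png

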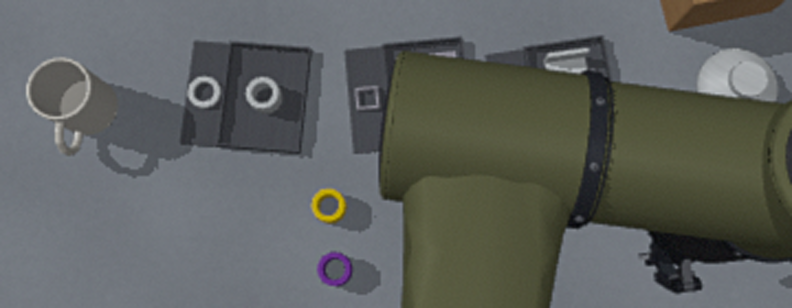

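View pics/s10.png

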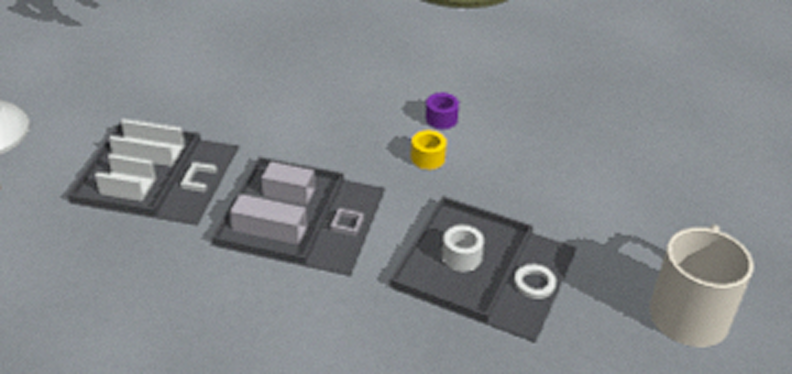

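The scene picture shows all five pieces in the right trays. The arm blocks the top view, so I'll retreat to about the start pose and measure from there.

>>> step_arm(deltas=[{"delta_pos": [0.278,0.26,-0.02],"rot": [0,0,0],"hand": -0.18},{"delta_pos": [0.278,0.26,-0.02],"rot": [0,0,0],"hand": -0.18},{"delta_pos": [0.278,0.26,-0.02],"rot": [0,0,0],"hand": -0.18},{"delta_pos": [0.278,0.26,-0.02],"rot": [0,0,0],"hand": -0.18},{"delta_pos": [0.278,0.26,-0.02],"rot": [0,0,0],"hand": -0.18},{"delta_pos": [0.278,0.26,-0.02],"rot": [0,0,0],"hand": -0.18},{"delta_pos": [0.278,0.26,-0.02],"rot": [0,0,0],"hand": -0.18},{"delta_pos": [0.278,0.26,-0.02],"rot": [0,0,0],"hand": -0.18},{"delta_pos": [0.278,0.26,-0.02],"rot": [0,0,0],"hand": -0.18},{"delta_pos": [0.278,0.26,-0.02],"rot": [0,0,0],"hand": -0.18},{"delta_pos": [0.278,0.26,-0.02],"rot": [0,0,0],"hand": -0.18},{"delta_pos": [0.278,0.26,-0.02],"rot": [0,0,0],"hand": -0.18}])

```text
time: 25.07
eef_pos: [204.8, -567.3, 238.7]
orientation: [[0.14, -0.99, -0.0], [-0.99, -0.14, 0.001], [-0.001, 0.0, -1.0]]
wrist_force: [0.1, 0.1, 0.5]
width: 50.5
```

```bash
python3 - <<'E'
from workcell import manip
from h import *
from scipy import ndimage
p,d=manip.grab_frame("top")
cv2.imwrite("pics/t11.png",cv2.resize(p[120:270,60:420,::-1],None,fx=2.2,fy=2.2,interpolation=cv2.INTER_CUBIC))
T=dict(collar=(621.4,190.26,-4.8),tube=(626.9,-29,5.2),chan=(625.7,-226,8.1))
W=cloud(d,manip.camera_info("top"))
ok=(W[...,2]>22)&(W[...,2]<50)&(W[...,0]>250)&(W[...,0]<720)
L,n=ndimage.label(ok)
for i in range(1,n+1):
    m=L==i
    if m.sum()<25: continue
    P=W[m];c=np.array(cv2.minAreaRect(P[:,:2].astype(np.float32))[0])
    print("blob",m.sum(),c,"z",np.median(P[:,2]).round(1))
    for k,(x,y,a) in T.items():
        a=np.radians(a);q=(P[:,:2]-[x,y])@np.array([[np.cos(a),-np.sin(a)],[np.sin(a),np.cos(a)]])
        if abs(np.median(q[:,0]))<80 and abs(np.median(q[:,1]))<60: print("   in",k,"own x",q[:,0].min().round(1),q[:,0].max().round(1),"y",q[:,1].min().round(1),q[:,1].max().round(1))
s=manip.state();print(s["time"],s["eef_pos"],s["wrist_force"])
E
```

```text
blob 53 [ 676.02 -216.29] z 31.6
   in chan own x 48.3 54.3 y -25.0 30.1
blob 294 [659.15 -27.11] z 32.8
   in tube own x 16.9 47.8 y -40.9 38.9
blob 658 [ 634.24 -451.97] z 30.3
blob 122 [624.67 453.01] z 36.7
blob 51 [ 641.38 -221.94] z 31.8
   in chan own x 13.1 19.0 y -26.0 29.7
blob 124 [621.11 190.11] z 32.2
   in collar own x -21.6 20.6 y -21.1 20.8
blob 152 [585.46 416.82] z 35.2
blob 69 [ 609.05 -228.52] z 31.9
   in chan own x -19.8 -13.7 y -40.2 39.9
blob 206 [595.53 -32.18] z 32.6
   in tube own x -46.9 -16.2 y -28.0 27.2
blob 67 [ 574.11 -233.29] z 31.9
   in chan own x -54.8 -49.2 y -40.0 40.1
blob 114 [471.24 100.85] z 29.7
blob 118 [389.12  92.58] z 29.5
25.1167 [ 205.41 -566.85  239.  ] [ 0.03 -0.79  0.25]
```

View pics/t11.png

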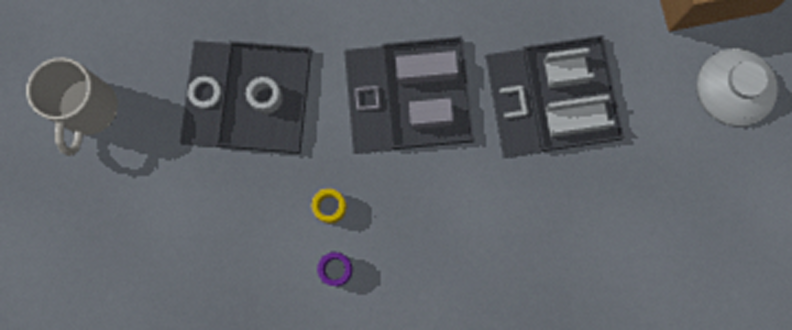

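The top view confirms the layout. The collar is at (262,94), the tubes at (426,66) and (431,110), and the channels at (570,67) and (580,117). All are inside |own x| ≤ 55 (limit 70) and |own y| ≤ 41 (limit 52.5), with tops at about 32–33. The mug, casting and look-alikes stand where they were. Handing in.

```bash
python3 -c "
from workcell import manip
print(manip.sign_off(), manip.state()['time'])"
```

```text
the job is handed in; nothing more can be done
the job is handed in; nothing more can be done
```

All five offcuts are sorted and the job is handed in: both square tubes, both U-channels and the grey collar each lie in the tray showing their profile. It took about 25 s of the 104 s allowed.

- **Placing:** In the last top view every piece lies flat and the same way up, with tops at 32–33 mm (3 mm floor plus 30 mm piece). Each is at least 11 mm inside the walls. The tubes are about 33 mm apart and the channels about 27 mm apart.
- **Left alone:** The yellow and purple rings measured within 1 mm of where they started. The mug and casting I checked only by eye; they stand where they did, and the arm never came near them.
- **Forces:** The wrist readings I saw stayed under about 8 N, and the arm was clear of everything at the end.
- **Disagreements:** The gripper read 1 to 2 mm below the true widths on every grasp. The corners used to locate the tube tray fitted only to within 3.4 mm, which is well inside the clearances left.

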